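# Tip a panel upright against the jig fence and lock it

### The arm

A 7-joint arm with a two-finger parallel gripper is mounted at the origin on the work surface. World frame = base frame: x ahead of the robot, y to its left, z up, the work surface at z = 0. Lengths are in m, angles in rad, forces in N, time in s.
With the tool pointing down it reaches from about 0.425 to 0.925 m from the base axis. Payload 6.8 kg.
Tool frame: the origin (TCP) lies midway between the tips of the shut fingers; the grasp point (between the pads) lies 19 mm behind it; z points along the fingers, y is the direction in which the jaws open and shut (so a half turn about z gives the same grasp; the last joint's range is limited). The gripper opens to 85 mm and grips with 20 to 120 N. Pads are 22 mm wide; open, the fingers measure 114 mm over their backs; the gripper's body (76 mm by 85 mm) begins 54 mm behind the grasp point. The pads swing forward as they close: fully open they stand 13 mm farther back than shut.
Start: joints at [1.023, 0.477, 0.022, 1.555, -0.011, 1.109, -0.083], TCP at [0.287, -0.611, 0.204] pointing down, gripper open.
Joint ranges: [-2.96, 2.96], [-0.34, 2.1], [-1.41, 1.46], [0.24, 2.44], [-1.37, 4.51], [0.17, 1.92], [-2.96, 2.96]. Speed limits (rad/s): [2.39, 2.39, 3.14, 3.14, 3.14, 3.14, 3.14].

### API

Orientations are given as a unit quaternion [w, x, y, z].
In Python, from station import bot gives the robot as it stands. The module is installed in compiled form; this text tells all that it offers.
- The arm moves only by the tool play_rows, never from a script. Its argument "motion" is a list of rows, each a list of 2 entries, a list of its own where there are three numbers: the shift along the tool's x, y, z as a fraction of full scale, then the turn, a rotation vector about the tool's x, y, z as a fraction of full scale. In form: [[[tx, ty, tz], [rx, ry, rz]], ...]. A call has 1 to 8 rows; each row is the pose to reach, as a shift and turn from the pose measured when the call began, along the tool's axes at that moment, turning the shorter way round; what a row does not reach only later rows make up. Full scale, the value 1, is 400 mm for a shift and 360 degrees for a turn. A row lasts 1/10 s, in which the tool goes at most 50 mm and 8.59 degrees, less where a joint would pass 70% of its speed; a pose out of reach is approached as far as the arm can. A call with a number of a shift or a turn outside -1 to 1 is refused whole. A call with a gripper value outside its range is refused whole. "fingers" is the finger opening in mm, from 0 to 85.4, set as the call begins (left out, the last holds). The fingers move at their own pace and stop on an object; "grip_force" is the grip in N (left out, the last holds). Time passes only in rows, so rows that repeat a pose let the fingers close. It gives the time, the measured TCP pose, the force and the opening at its end, in the units of the state.
- bot.get_obs(): the state, without advancing time (a new reading comes with each control period).
- bot.read_camera(name): name is "scene" or "top"; returns a dict with "pixels" (384x512x3 uint8, red, green, blue), "range_z" (384x512 float32, m along the optical axis (not along the pixel's ray), 0 where there is no reading), "fovy" (degrees; the focal length in pixels is half the picture's height over the tangent of half this angle, whatever the lens; pixels are square), "cx", "cy" (the principal point, pixels), "k1" (the pictures are not rectified: a ray, as slopes to the right and down, at radius r is drawn at 1 + k1 r^2 times it, then the intrinsics apply), "pose" (4x4, takes a point from camera to world coordinates). Camera axes: x right, y down, z forward; pixel columns grow to the right and rows downward; lengths in m; the calibration is good to about 2 mm. A picture is of the moment at which its call begins.
- bot.hand_in(): hands the job in, once; it reports no verdict.
The state is a dict: "t": time; "q": joint angles; "joint_vel": joint speeds; "joint_torque": joint torques, N m; "eef_pos": TCP position; "tool_rot": TCP orientation; "contact_force": force on the tool from outside, world axes, zero at the start; "torque": the same for the moment, N m; "gripper_width": opening from 0.0 (shut) to 1.0 (fully open).
Only numpy, scipy, OpenCV 4.12 (cv2) and the standard library are available. Lean on these libraries where they do the work, as an engineer would, in place of code of your own. Each camera call takes 0.05 s, during which the arm holds its last target.

### The job

Slide the flat wooden panel square against the two-post fence of the assembly jig, tip it up on its fence-side edge until it stands upright against the posts, keeping that edge down on the jig's board, and then swing the jig's wooden bar fully closed in front of it. Handle the panel gently: do not press hard on it, lift it off the board, let it drop or slam it. Leave the tools and the offcut lying about alone.

Things in the scene. Friction and masses are not known exactly. Their poses are not given: they have to be found in the camera images.
- jig: Wooden assembly jig, fixed. Origin: bench level, straight below the fence's front face, midway between its posts; x points from the panel's side into the fence (roughly world +y), y along the fence (roughly back to the robot), z up. Its base board: top 50 mm above the bench, x = -122 mm (the edge that the panel overhangs) to +60, y = -100 to +165 mm.
- panel: Loose light wooden panel, 165 (x) by 130 (y) by 18 mm thick (z), about 0.25 kg, lying flat on the base board 12 to 33 mm short of the fence, a little askew. Origin: centre of its underside; x points to the fence, z up while it lies. Upright, x points down and z (former top face) into the fence; it then stands by itself on its 18 mm edge.
- panel_fence_edge (a point): Middle of the panel's lower edge on the fence side (82.5 mm along its x, on its underside), the edge that stays down on the board. With the panel upright against the posts this point is 18 mm in front of the fence face, 50 mm above the bench.
- panel_free_edge (a point): Middle of the panel's lower edge away from the fence (-82.5 mm along its x, on its underside). It overhangs the base board, by 43 mm when the panel touches the fence, with 50 mm of free height between it and the bench.
- swing_bar (a joint): Angle (rad) of the jig's swing bar about its upright pivot. 0: fully closed on its stop, pointing to jig -y along the fence, its back face 23 mm in front of the fence face (the upright panel fits behind with 5 mm to spare). Grows as it opens: at 1.57 it points to jig -x, beyond that it leans out towards jig +y. Starts at 1.8 to 2.15, stays where left (friction 0.1 N m).
- swing_tip (a point): Point on the swing bar's centre line 160 mm from the pivot, 111 mm above the bench. It is a wooden bar 22 mm wide, 30 mm high, from 96 to 126 mm above the bench, its end 162 mm from the pivot.
- fence_foot (a point): Foot of the fence's front face: 50 mm above the jig's origin. The face is the plane jig x = 0: two posts 40 mm wide, centred at jig y = -47.5 and +47.5 mm, tops 185 mm above the bench, joined by a low rail (jig y = -80 to +80 mm, top 95 mm above the bench).
- swing_pivot (a point): The swing bar's pivot axis, 111 mm above the bench, at jig x = -34, y = 130 mm, on a steel post 32 mm in diameter; its top cap reaches 144 mm above the bench.
- mallet: Joiner's mallet, 305 mm long, lying on the left: leave alone. Origin on the bench along the handle.
- chisel_wide: Chisel with wooden handle, 255 mm long, lying on the right: leave alone.
- chisel_narrow: Narrow chisel, 255 mm long, lying on the left, nearer the robot: leave alone.
- offcut: Small wooden offcut 60 x 45 x 40 mm on the bench beside the jig, on the robot side of it: leave alone. Origin under its centre.
- try_square: Try square, 160 mm blade, lying flat behind the jig's fence: leave alone.
- bar_clamp: Bar clamp, 300 mm long, lying on the right: leave alone.
Not all that is in view belongs to the job. Several things have the shape of the panel; the one meant has the colours described above.

How it is judged:
On the way, in this order (a step that is already met when the one before it is completed fails the run):
1. the panel stands upright on its fence-side edge against the fence posts while the bar is still open (angle between panel's own z axis and vertical between 1.48 and 1.66 rad and angle between the z axis of panel and the x axis of jig, either way round below 0.1 rad and x of panel_fence_edge in the frame of jig between -0.028 and -0.008 m and z of panel_fence_edge in the frame of jig between 0.04 and 0.06 m and y of panel_fence_edge in the frame of jig between -0.06 and 0.06 m and value of joint swing_bar above 0.6 rad), for 0.2 s.
2. the swing bar is closed in front of it (value of joint swing_bar below 0.1 rad), for 0.2 s.
At the end, for the whole second after the job is handed in: The panel stands at rest on its fence-side edge on the jig's board, upright within 5 degrees and square to the fence within 0.1 rad, its front face's foot within 10 mm of its place against the fence posts and within 60 mm of the middle of the fence; the swing bar is closed within 0.1 rad (angle between panel's own z axis and vertical between 1.48 and 1.66 rad and angle between the z axis of panel and the x axis of jig, either way round below 0.1 rad and x of panel_fence_edge in the frame of jig between -0.028 and -0.008 m and z of panel_fence_edge in the frame of jig between 0.04 and 0.06 m and y of panel_fence_edge in the frame of jig between -0.06 and 0.06 m and value of joint swing_bar below 0.1 rad and linear speed of panel below 0.02 m/s and angular speed of panel below 0.2 rad/s); the robot touches nothing.
It fails at once if the fingers press the panel with more than 30 N (contact force between the fingers and panel above 30 N).
It fails at once if the panel's fence-side edge is lifted more than 30 mm off the jig's board (z of panel_fence_edge in the frame of jig above 0.08 m).
It fails at once if the panel is dropped or slammed (turns faster than 3.5 rad/s) (angular speed of panel above 3.5 rad/s).
It fails at once if a tool or the offcut on the bench is pushed more than 30 mm (distance of any of mallet, chisel_wide, chisel_narrow, offcut, try_square, bar_clamp from where it was at the start of the episode above 0.03 m).
It also fails if it takes over 72 s, if anything falls off the work surface, if the arm or the gripper's body presses on something with over 40 N, if the wrist force passes 120 N, or if a joint passes its speed limit or range.

## Working session

There is one attempt and no reset: what is moved stays moved. The work goes in short steps, Python scripts to look and compute and a tool call to move; the robot and the scene stay as the last step left them, time stands still between calls to the robot, and variables do not carry over. Pictures are saved under pics/ and viewed, and the job is handed in when it is done.

Besides the shell and the picture viewer there is one more tool, called after "Request:" by a JSON object that holds its "method" and its "body", one argument or row to a line. play_rows: Moves the arm, as the interface text tells. Shift numbers are shares of 400 mm and turn numbers shares of 360 degrees, none past 1 either way. Its arguments: {"type":"object","properties":{"motion":{"type":"array"},"fingers":{"type":"number"},"grip_force":{"type":"number"}},"required":["motion"]}

```bash
mkdir -p pics; cat > h.py <<'E'
import numpy as np, cv2
from station import bot
from scipy.spatial.transform import Rotation as R
def cam(n):
    c=bot.read_camera(n); 
    H=c["pixels"].shape[0]; f=H/2/np.tan(np.radians(c["fovy"])/2)
    c["f"]=f; return c
def slopes(c,uv):
    uv=np.atleast_2d(np.asarray(uv,float))
    K=np.array([[c["f"],0,c["cx"]],[0,c["f"],c["cy"]],[0,0,1]])
    return cv2.undistortPoints(uv.reshape(-1,1,2),K,np.array([c["k1"],0,0,0.])).reshape(-1,2)
def onplane(c,uv,z):
    s=slopes(c,uv); d=np.c_[s,np.ones(len(s))]@c["pose"][:3,:3].T; o=c["pose"][:3,3]
    return o+d*((z-o[2])/d[:,2])[:,None]
def cloud(c):
    h,w=c["range_z"].shape
    u,v=np.meshgrid(np.arange(w),np.arange(h))
    s=slopes(c,np.c_[u.ravel(),v.ravel()]); z=c["range_z"].ravel()
    p=np.c_[s*z[:,None],z]@c["pose"][:3,:3].T+c["pose"][:3,3]
    p[z==0]=np.nan
    return p.reshape(h,w,3)
def save(c,name,scale=1.5):
    cv2.imwrite("pics/"+name,cv2.resize(cv2.cvtColor(c["pixels"],cv2.COLOR_RGB2BGR),None,fx=scale,fy=scale))
def T():
    o=bot.get_obs(); q=np.array(o["tool_rot"]); return np.array(o["eef_pos"]),R.from_quat(q[[1,2,3,0]])
E
python3 - <<'E'
from h import *
for n in("scene","top"):
    c=cam(n); save(c,n+"0.png"); print(n,c["f"],c["cx"],c["cy"],c["k1"],c["pose"].round(3).tolist())
print(bot.get_obs())
E
```

```text
scene 393.9075227853722 246.6460853228706 188.59864580404872 -0.035188908491097175 [[0.769, 0.467, -0.436, 0.987], [0.639, -0.579, 0.507, -0.573], [-0.016, -0.668, -0.744, 0.894], [0.0, 0.0, 0.0, 1.0]]
top 484.22378806364986 257.24814015718096 179.9223483970925 -0.10488439366479661 [[0.004, -0.981, 0.193, 0.246], [-1.0, -0.005, -0.003, -0.03], [0.004, -0.193, -0.981, 1.504], [0.0, 0.0, 0.0, 1.0]]
{'t': 0.1, 'q': array([ 1.02290492,  0.47771651,  0.02235018,  1.55635405, -0.0114933 ,
        1.10931737, -0.08310142]), 'joint_vel': array([ 0.00071815, -0.00150795,  0.00196014, -0.0040163 ,  0.00101573,
        0.00015148,  0.00107381]), 'joint_torque': array([ 3.98160701e-03, -5.97762680e+01,  1.61330000e+00, -2.81956261e+01,
        1.27834693e-02,  5.00359369e-03, -4.02187493e-05]), 'eef_pos': array([ 0.28711238, -0.61024632,  0.20342313]), 'tool_rot': array([-7.96632290e-04,  9.75918240e-01,  2.18135035e-01, -2.45081954e-04]), 'contact_force': array([ 0.24929254, -0.66818771,  0.65050774]), 'torque': array([-0.02155723, -0.01422809, -0.03614628]), 'gripper_width': 0.9986974618022835}
```

View pics/scene0.png

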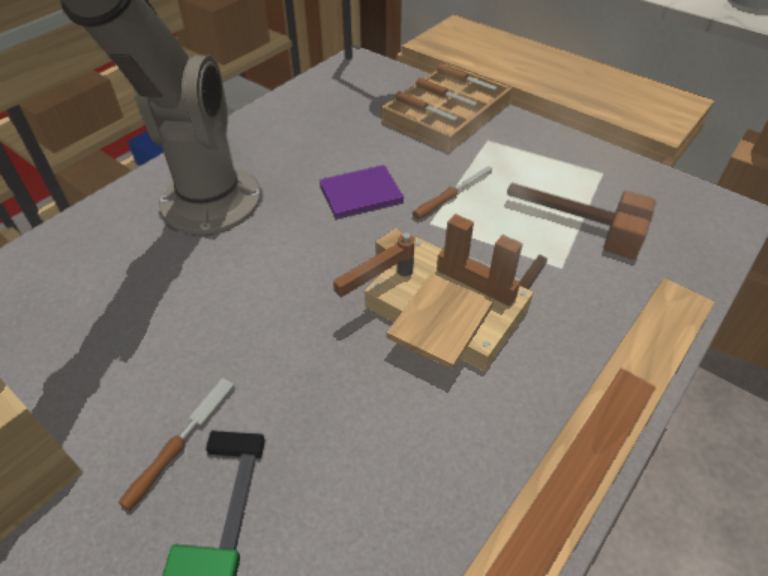

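View pics/top0.png

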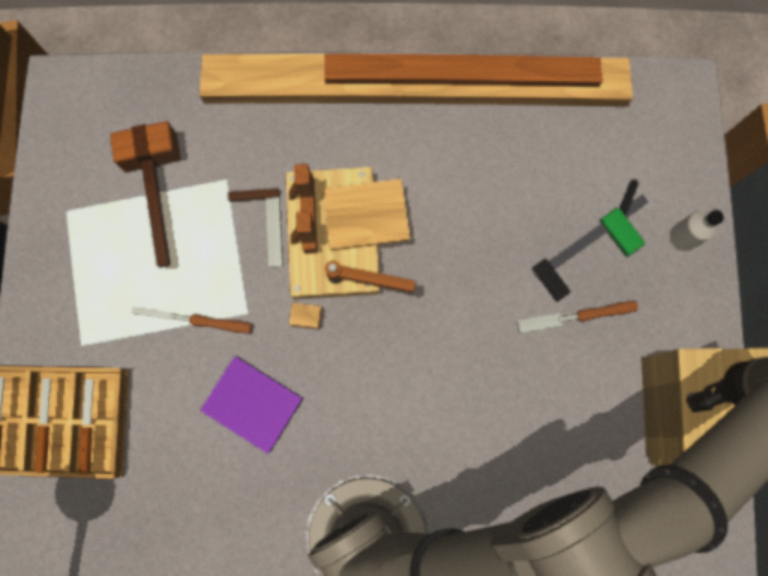

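The top view shows the jig, with the posts at about (303,180) and (305,222) and the panel at about (370,213). The bar pivots at (333,268) and points to (413,287). The offcut is at (306,316).

```bash
python3 - <<'E'
from h import *
c=cam("top"); p=cloud(c)
im=c["pixels"]; crop=im[95:225,170:300]
cv2.imwrite("pics/top_crop.png",cv2.resize(cv2.cvtColor(crop,cv2.COLOR_RGB2BGR),None,fx=4.5,fy=4.5,interpolation=cv2.INTER_CUBIC))
Z=p[...,2]
roi=np.zeros(Z.shape,bool); roi[100:225,180:300]=1
def comp(lo,hi,name):
    m=((Z>lo)&(Z<hi)&roi).astype(np.uint8)
    n,l,s,ce=cv2.connectedComponentsWithStats(m)
    for i in range(1,n):
        if s[i,4]>25:
            q=p[l==i]; r=cv2.minAreaRect(q[:,:2].astype(np.float32)*1000)
            print(name,s[i],"z",np.median(q[:,2]).round(4),"rect",np.round(r[0],1),np.round(r[1],1),round(r[2],2))
comp(.035,.059,"board");comp(.06,.08,"panel");comp(.11,.135,"bar");comp(.17,.2,"posts");comp(.136,.16,"cap");comp(.03,.045,"offcut")
# bench
print(np.nanmedian(Z[230:240,250:300]))
s=cam("scene");save(s,"s.png")
E
```

```text
board [ 191  112   64   86 2435] z 0.0493 rect [617.8  74.2] [265.3 192.1] 4.19
board [193 201  21  17 262] z 0.04 rect [442.7 130.6] [59.9 44.8] 84.17
panel [ 215  120   59   46 2130] z 0.0673 rect [648.2   7.9] [128.8 165.5] 7.94
bar [199 128  10   3  27] z 0.1202 rect [673.1 127. ] [ 5.8 27.3] 8.52
bar [200 150  10  11  31] z 0.1231 rect [588.7 114.6] [18.5 38.5] 49.2
bar [217 173  60  22 490] z 0.1252 rect [504.7  -3. ] [176.6  30.2] 77.32
posts [196 109  11  16 144] z 0.1836 rect [691.7 129. ] [39.5 28.7] 3.33
posts [197 140  11  16 143] z 0.1834 rect [599.7 122.3] [39.9 28.3] 4.42
cap [198 123  10   5  28] z 0.1456 rect [674.3 125.8] [ 8.5 28.9] 23.41
offcut [193 201  21  18 282] z 0.0391 rect [442.7 131. ] [60.6 45.7] 83.14
-0.0004225786632476858
```

View pics/top_crop.png

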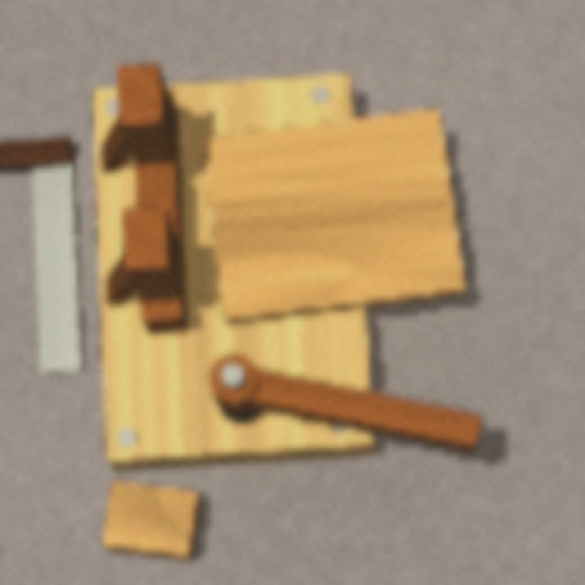

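```bash
cat >> h.py <<'E'
A=np.radians(4.19); O=np.array([.6467,.1115,0.])
XJ=np.array([-np.sin(A),np.cos(A),0]); YJ=np.array([-np.cos(A),-np.sin(A),0]); ZJ=np.array([0,0,1.])
def w(x,y,z): return O+XJ*x/1000+YJ*y/1000+ZJ*z/1000
def jig(p): d=np.asarray(p)-O; return np.stack([d@XJ,d@YJ,d@ZJ],-1)*1000
def pose(x,y,z,tilt):
    a=np.radians(tilt); zt=-ZJ*np.cos(a)+XJ*np.sin(a); yt=-YJ; xt=np.cross(yt,zt)
    return w(x,y,z),R.from_matrix(np.c_[xt,yt,zt])
def rel(x,y,z,tilt):
    p,r=pose(x,y,z,tilt); p0,r0=T()
    d=r0.inv().apply(p-p0)/.4; v=(r0.inv()*r).as_rotvec()/(2*np.pi)
    n=max(np.linalg.norm(d)*8,np.linalg.norm(v)*360/8.59)
    print("move",d.round(4).tolist(),v.round(4).tolist(),"rows",n.round(1))
def st():
    o=bot.get_obs(); p,r=T(); m=r.as_matrix(); 
    print("t",round(o["t"],2),"jig",jig(p).round(1),"zt",np.round([m[:,2]@XJ,m[:,2]@YJ,m[:,2]@ZJ],3),"y.YJ",round(m[:,1]@YJ,3),"F",o["contact_force"].round(1),"gw",round(o["gripper_width"],2),"q",o["q"].round(2))
E
python3 - <<'E'
from h import *
c=cam("top"); p=cloud(c); Z=p[...,2]
roi=np.zeros(Z.shape,bool); roi[100:225,180:300]=1
J=jig(p)
def rng(m,n): q=J[m&roi]; print(n,np.percentile(q,[1,50,99],axis=0).round(1).tolist())
rng((Z>.17)&(Z<.2)&(J[...,1]<0),"postfar");rng((Z>.17)&(Z<.2)&(J[...,1]>0),"postnear")
rng((Z>.042)&(Z<.057),"board")
m=(Z>.118)&(Z<.135)&roi&(J[...,0]<-60); rng(m,"bar")
q=J[m][:,:2]; d=q.mean(0)-[-34,130]; print("bar ang",np.arctan2(-d[0],-d[1]))
cap=jig(onplane(c,[[232/4.5+170,375/4.5+95]],.144)); print("cap",cap)
E
```

```text
postfar [[0.1, -66.0, 170.9], [14.1, -43.8, 183.2], [27.9, -26.4, 189.0]]
postnear [[0.1, 28.8, 171.1], [13.8, 48.5, 183.4], [28.3, 66.3, 190.2]]
board [[-120.6, -97.1, 42.6], [-11.5, 84.0, 49.2], [59.5, 203.6, 56.1]]
bar [[-188.1, 128.3, 118.9], [-124.9, 154.4, 125.0], [-62.2, 178.1, 131.0]]
bar ang 1.8315104763409278
cap [[-33.87004951 131.2014804  144.        ]]
```

The measured jig frame matches the given sizes within about 1 mm. The bar is at 1.83 rad, and the panel's fence edge is about 21 mm short of the fence and 3.7° askew. Next I move to the push start.

```bash
python3 - <<'E'
from h import *
st(); rel(-260,6,170,0)
E
```

```text
t 0.25 jig [-693.8  411.2  203.8] zt [ 0.001  0.    -1.   ] y.YJ -0.359 F [-0.2 -0.1  0.7] gw 1.0 q [ 1.02  0.48  0.02  1.56 -0.01  1.11 -0.08]
move [1.3345, -0.6492, 0.0851] [-0.0001, -0.0001, -0.1916] rows 11.9
```

Request:
{"method": "play_rows", "body": {
  "motion": [
    [[0.667,-0.325,0.04],[0,0,-0.1]],
    [[0.667,-0.325,0.04],[0,0,-0.1]],
    [[0.667,-0.325,0.04],[0,0,-0.1]],
    [[0.667,-0.325,0.04],[0,0,-0.1]],
    [[0.667,-0.325,0.04],[0,0,-0.1]],
    [[0.667,-0.325,0.04],[0,0,-0.1]],
    [[0.667,-0.325,0.04],[0,0,-0.1]],
    [[0.667,-0.325,0.04],[0,0,-0.1]]
  ]
}}

```text
t: 1.05
eef_pos: [0.4742, -0.3779, 0.1878]
tool_rot: [-0.001, 0.86, 0.51, 0.0]
contact_force: [-0.9, -0.6, -0.2]
gripper_width: 1.002
```

```bash
python3 - <<'E'
from h import *
st(); rel(-260,6,170,0)
E
```

```text
t 1.05 jig [-475.5  207.8  187.8] zt [ 0.001  0.    -1.   ] y.YJ -0.841 F [-0.9 -0.6 -0.2] gw 1.0 q [ 0.72  0.39 -0.2   1.73  0.09  1.03 -0.01]
move [0.7261, 0.1322, 0.0449] [-0.0001, -0.0001, -0.0911] rows 5.9
```

Request:
{"method": "play_rows", "body": {
  "motion": [
    [[0.726,0.132,0.045],[0,0,-0.091]],
    [[0.726,0.132,0.045],[0,0,-0.091]],
    [[0.726,0.132,0.045],[0,0,-0.091]],
    [[0.726,0.132,0.045],[0,0,-0.091]],
    [[0.726,0.132,0.045],[0,0,-0.091]],
    [[0.726,0.132,0.045],[0,0,-0.091]],
    [[0.726,0.132,0.045],[0,0,-0.091]],
    [[0.726,0.132,0.045],[0,0,-0.091]]
  ]
}}

```text
t: 1.85
eef_pos: [0.6596, -0.1488, 0.1694]
tool_rot: [-0.001, 0.681, 0.732, -0.0]
contact_force: [-0.3, -1.3, -0.4]
gripper_width: 0.998
```

```bash
python3 - <<'E'
from h import *
st(); rel(-230,6,33,0)
E
```

```text
t 1.85 jig [-260.5    6.1  169.4] zt [ 0.001  0.001 -1.   ] y.YJ -1.0 F [-0.3 -1.3 -0.4] gw 1.0 q [ 0.39  0.54 -0.37  1.56  0.21  1.08  0.04]
move [0.076, 0.0007, 0.3411] [-0.0002, -0.0001, -0.0001] rows 2.8
```

Request:
{"method": "play_rows", "body": {
  "motion": [
    [[0.076,0,0.1],[0,0,0]],
    [[0.076,0,0.2],[0,0,0]],
    [[0.076,0,0.28],[0,0,0]],
    [[0.076,0,0.33],[0,0,0]],
    [[0.076,0,0.34],[0,0,0]],
    [[0.076,0,0.34],[0,0,0]]
  ]
}}

```text
t: 2.45
eef_pos: [0.6564, -0.121, 0.0332]
tool_rot: [-0.001, 0.682, 0.731, -0.001]
contact_force: [0.3, -0.3, -0.1]
gripper_width: 1.0
```

Request:
{"method": "play_rows", "body": {
  "motion": [
    [[0.02,0,0],[0,0,0]],
    [[0.035,0,0],[0,0,0]],
    [[0.05,0,0],[0,0,0]],
    [[0.06,0,0],[0,0,0]],
    [[0.07,0,0],[0,0,0]],
    [[0.08,0,0],[0,0,0]],
    [[0.09,0,0],[0,0,0]],
    [[0.1,0,0],[0,0,0]]
  ]
}}

```text
t: 3.25
eef_pos: [0.6535, -0.0808, 0.0331]
tool_rot: [-0.001, 0.682, 0.731, -0.001]
contact_force: [-0.1, 0.1, 0.6]
gripper_width: 1.0
```

```bash
cat >> h.py <<'E'
def panel(c):
    p=cloud(c); J=jig(p); Z=p[...,2]
    m=((Z>.061)&(Z<.078)&(J[...,0]<-2)&(J[...,0]>-230)&(abs(J[...,1])<85)).astype(np.uint8)
    m=cv2.morphologyEx(m,cv2.MORPH_OPEN,np.ones((3,3)))
    q=J[m>0]; r=cv2.minAreaRect(q[:,:2].astype(np.float32)); print("panel",np.round(r[0],1),np.round(r[1],1),round(r[2],2))
E
python3 - <<'E'
from h import *
st(); c=cam("top"); save(c,"t1.png"); panel(c); save(cam("scene"),"s1.png")
E
```

```text
t 3.25 jig [-192.3    7.2   33.1] zt [-0.     0.003 -1.   ] y.YJ -1.0 F [-0.1  0.1  0.6] gw 1.0 q [ 0.27  0.66 -0.34  1.7   0.28  0.83 -0.13]
panel [-99.5   6.1] [157.7 130.1] 3.51
```

View pics/s1.png

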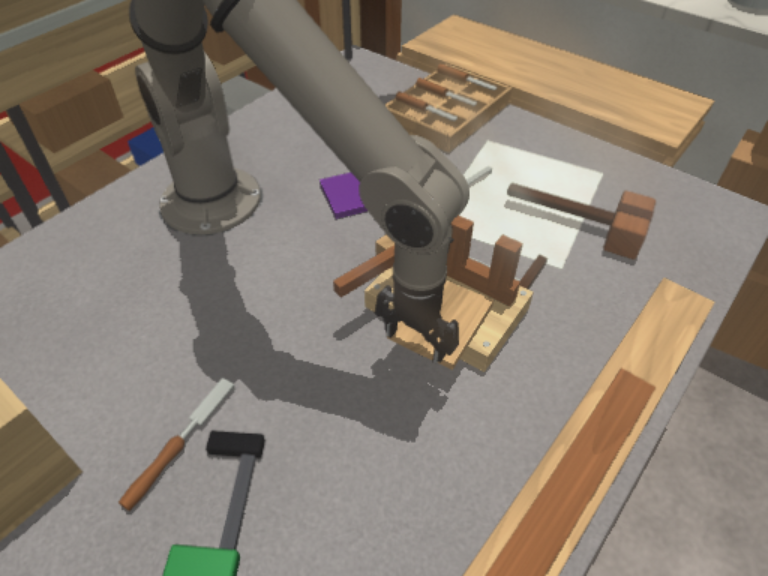

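The scene picture shows the gripper at the panel's free edge, at about (440,345), with no clear contact yet. I keep pushing slowly.

Request:
{"method": "play_rows", "body": {
  "motion": [
    [[0.005,0,0],[0,0,0]],
    [[0.01,0,0],[0,0,0]],
    [[0.015,0,0],[0,0,0]],
    [[0.02,0,0],[0,0,0]],
    [[0.025,0,0],[0,0,0]],
    [[0.03,0,0],[0,0,0]]
  ]
}}

```text
t: 3.95
eef_pos: [0.6527, -0.068, 0.0332]
tool_rot: [-0.001, 0.682, 0.732, -0.001]
contact_force: [-0.0, -0.4, 0.1]
gripper_width: 0.999
```

```bash
python3 - <<'E'
from h import *
st(); c=cam("top"); save(c,"t2.png"); panel(c); s=cam("scene")
cv2.imwrite("pics/s2.png",cv2.resize(cv2.cvtColor(s["pixels"][130:270,200:380],cv2.COLOR_RGB2BGR),None,fx=4,fy=4,interpolation=cv2.INTER_CUBIC))
E
```

```text
t 3.95 jig [-179.4    7.1   33.2] zt [ 0.     0.003 -1.   ] y.YJ -1.0 F [-0.  -0.4  0.1] gw 1.0 q [ 0.25  0.66 -0.34  1.71  0.28  0.83 -0.15]
panel [-93.1   6.8] [144.4 129. ] 3.93
```

View pics/s2.png

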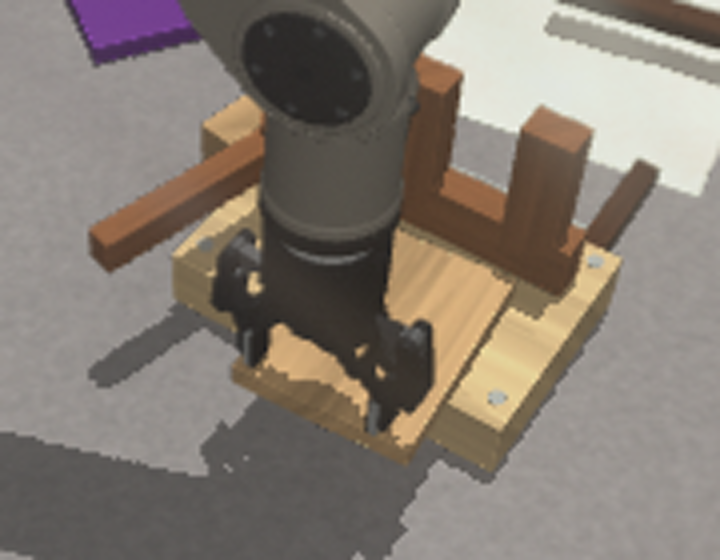

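```bash
python3 - <<'E'
from h import *
for n in("scene","top"):
    s=cam(n); J=jig(cloud(s)); 
    if n=="scene":
        for (u,v) in [(255,345),(250,360),(378,415),(375,428),(430,370),(240,372),(405,458),(320,420)]:
            a=200+u//4; b=130+v//4; print((u,v),J[b,a].round(1),s["pixels"][b,a])
    g=s["pixels"].astype(int); dark=(g.max(-1)<60)&(J[...,2]<140)&(J[...,2]>20)&(abs(J[...,1])<90)&(J[...,0]>-260)&(J[...,0]<-100)
    q=J[dark]; print(n,len(q)); i=np.argsort(q[:,2])[:12]; print(q[i].round(0).tolist())
E
```

```text
(255, 345) [-187.1   45.9  100.9] [42 39 37]
(250, 360) [-186.7   48.9   81.5] [60 59 56]
(378, 415) [-183.8  -44.4   95.3] [80 78 75]
(375, 428) [-186.9  -44.5   81.9] [91 91 88]
(430, 370) [-167.8  -67.   140. ] [53 47 41]
(240, 372) [-187.6   54.3   65.5] [106  88  65]
(405, 458) [-180.5  -65.9   61.2] [110  91  67]
(320, 420) [-184.1   -5.9   56. ] [112  92  67]
scene 258
[[-179.0, 47.0, 75.0], [-170.0, 47.0, 78.0], [-186.0, 46.0, 78.0], [-184.0, 48.0, 79.0], [-180.0, 47.0, 79.0], [-176.0, 46.0, 81.0], [-189.0, 47.0, 81.0], [-174.0, 48.0, 81.0], [-179.0, 48.0, 82.0], [-171.0, 47.0, 83.0], [-186.0, -49.0, 85.0], [-185.0, 47.0, 85.0]]
top 11
[[-172.0, 78.0, 123.0], [-178.0, 77.0, 128.0], [-174.0, 80.0, 128.0], [-178.0, 74.0, 129.0], [-175.0, 77.0, 130.0], [-174.0, 76.0, 137.0], [-168.0, 46.0, 138.0], [-168.0, 40.0, 138.0], [-171.0, 76.0, 139.0], [-171.0, 79.0, 139.0], [-168.0, 43.0, 140.0]]
```

Request:
{"method": "play_rows", "body": {
  "motion": [
    [[0,0,-0.1],[0,0,0]],
    [[0,0,-0.2],[0,0,0]],
    [[-0.15,0,-0.2],[0,0,0]],
    [[-0.15,0,-0.2],[0,0,0]],
    [[-0.15,0,-0.2],[0,0,0]]
  ]
}}

```text
t: 4.65
eef_pos: [0.6567, -0.1324, 0.1131]
tool_rot: [-0.0, 0.684, 0.73, -0.002]
contact_force: [0.4, -0.8, -0.5]
gripper_width: 0.999
```

```bash
python3 - <<'E'
from h import *
st(); c=cam("top"); panel(c); s=cam("scene");J=jig(cloud(s)); g=s["pixels"].astype(int)
cv2.imwrite("pics/s3.png",cv2.resize(cv2.cvtColor(s["pixels"][130:270,200:380],cv2.COLOR_RGB2BGR),None,fx=4,fy=4,interpolation=cv2.INTER_CUBIC))
dark=(g.max(-1)<100)&(J[...,2]<240)&(J[...,2]>72)&(abs(J[...,1])<90)&(J[...,0]>-290)&(J[...,0]<-195)
q=J[dark]; i=np.argsort(q[:,2])[:14]; print(q[i].round(0).tolist())
E
```

```text
t 4.65 jig [-244.     7.9  113.1] zt [-0.002  0.003 -1.   ] y.YJ -1.0 F [ 0.4 -0.8 -0.5] gw 1.0 q [ 0.35  0.58 -0.36  1.63  0.24  0.98 -0.02]
panel [-103.5    6. ] [165.3 128.7] 3.69
[[-236.0, 49.0, 154.0], [-249.0, -44.0, 155.0], [-245.0, 48.0, 156.0], [-241.0, 48.0, 156.0], [-248.0, 48.0, 156.0], [-234.0, 47.0, 158.0], [-249.0, -44.0, 158.0], [-240.0, 49.0, 158.0], [-233.0, 48.0, 159.0], [-237.0, 48.0, 159.0], [-249.0, 50.0, 160.0], [-231.0, 49.0, 160.0], [-245.0, 48.0, 160.0], [-230.0, 47.0, 160.0]]
```

View pics/s3.png

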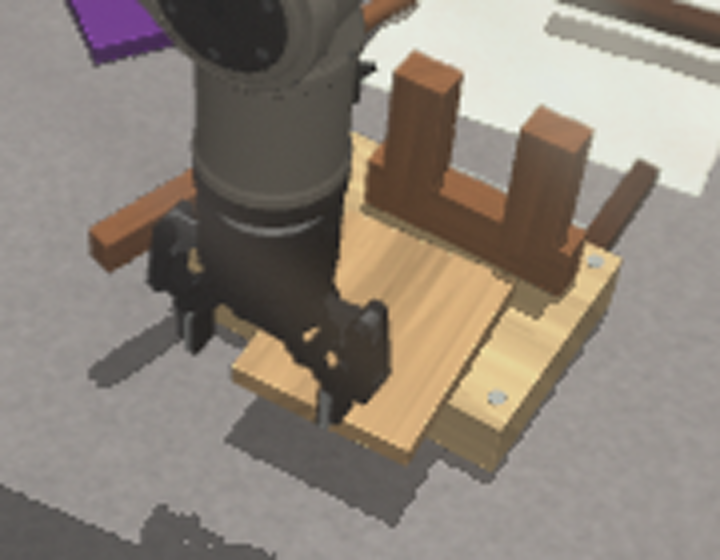

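```bash
python3 - <<'E'
from h import *
s=cam("scene"); J=jig(cloud(s))
def proj(P):
    M=np.linalg.inv(s["pose"]); 
    K=np.array([[s["f"],0,s["cx"]],[0,s["f"],s["cy"]],[0,0,1]])
    return cv2.projectPoints(np.array([P]),cv2.Rodrigues(M[:3,:3])[0],M[:3,3],K,np.array([s["k1"],0,0,0.]))[0].ravel()
for z in (113,126,140,154): 
    for y in (-44,8,48):
        a=proj(w(-244,y,z)); print(y,z,a.round(1),((a-[200,130])*4).round())
for r in range(225,242): print(r,[tuple(J[r,cc].round(0).astype(int)) for cc in (279,281,283)])
E
```

```text
-44 113 [281.2 245.7] [325. 463.]
8 113 [262.9 235.3] [252. 421.]
48 113 [249.4 227.6] [197. 391.]
-44 126 [281.5 242.6] [326. 450.]
8 126 [263.  232.2] [252. 409.]
48 126 [249.3 224.5] [197. 378.]
-44 140 [281.8 239.1] [327. 437.]
8 140 [263.1 228.7] [252. 395.]
48 140 [249.2 221. ] [197. 364.]
-44 154 [282.1 235.6] [329. 423.]
8 154 [263.2 225.1] [253. 381.]
48 154 [249.2 217.4] [197. 349.]
225 [(np.int64(-168), np.int64(8), np.int64(70)), (np.int64(-250), np.int64(-42), np.int64(200)), (np.int64(-249), np.int64(-47), np.int64(202))]
226 [(np.int64(-169), np.int64(8), np.int64(68)), (np.int64(-251), np.int64(-43), np.int64(197)), (np.int64(-251), np.int64(-48), np.int64(201))]
227 [(np.int64(-172), np.int64(6), np.int64(68)), (np.int64(-249), np.int64(-42), np.int64(192)), (np.int64(-251), np.int64(-48), np.int64(199))]
228 [(np.int64(-174), np.int64(4), np.int64(67)), (np.int64(-248), np.int64(-42), np.int64(186)), (np.int64(-245), np.int64(-45), np.int64(185))]
229 [(np.int64(-179), np.int64(1), np.int64(71)), (np.int64(-248), np.int64(-42), np.int64(183)), (np.int64(-245), np.in
[... 1051 characters left out ...]
(58))]
237 [(np.int64(-157), np.int64(11), np.int64(1)), (np.int64(-154), np.int64(7), np.int64(2)), (np.int64(-184), np.int64(-15), np.int64(54))]
238 [(np.int64(-160), np.int64(9), np.int64(2)), (np.int64(-157), np.int64(5), np.int64(1)), (np.int64(-154), np.int64(1), np.int64(1))]
239 [(np.int64(-164), np.int64(7), np.int64(4)), (np.int64(-158), np.int64(4), np.int64(-1)), (np.int64(-156), np.int64(-1), np.int64(1))]
240 [(np.int64(-164), np.int64(7), np.int64(-2)), (np.int64(-161), np.int64(2), np.int64(0)), (np.int64(-159), np.int64(-3), np.int64(0))]
241 [(np.int64(-169), np.int64(4), np.int64(3)), (np.int64(-165), np.int64(0), np.int64(1)), (np.int64(-161), np.int64(-4), np.int64(0))]
```

The open fingertips sit about 40 mm behind the reported TCP, which is more than the 13 mm stated. I shut them here and measure again.

Request:
{"method": "play_rows", "body": {
  "motion": [
    [[0,0,0],[0,0,0]],
    [[0,0,0],[0,0,0]],
    [[0,0,0],[0,0,0]],
    [[0,0,0],[0,0,0]],
    [[0,0,0],[0,0,0]],
    [[0,0,0],[0,0,0]],
    [[0,0,0],[0,0,0]]
  ],
  "fingers": 0,
  "grip_force": 20
}}

```text
t: 5.5
eef_pos: [0.6569, -0.1265, 0.1127]
tool_rot: [-0.002, 0.681, 0.732, -0.001]
contact_force: [-0.0, 0.2, -0.1]
gripper_width: -0.001
```

```bash
python3 - <<'E'
from h import *
st(); s=cam("scene");J=jig(cloud(s)); g=s["pixels"].astype(int)
cv2.imwrite("pics/s4.png",cv2.resize(cv2.cvtColor(s["pixels"][130:270,200:380],cv2.COLOR_RGB2BGR),None,fx=4,fy=4,interpolation=cv2.INTER_CUBIC))
m=(J[...,2]<240)&(J[...,2]>90)&(abs(J[...,1])<90)&(J[...,0]>-290)&(J[...,0]<-195)
q=J[m]; i=np.argsort(q[:,2])[:20]; print(q[i].round(0).tolist())
E
```

```text
t 5.5 jig [-238.1    7.2  112.7] zt [ 0.001  0.003 -1.   ] y.YJ -1.0 F [-0.   0.2 -0.1] gw -0.0 q [ 0.35  0.58 -0.36  1.63  0.24  0.98 -0.02]
[[-242.0, -2.0, 140.0], [-246.0, 10.0, 143.0], [-242.0, -1.0, 144.0], [-246.0, -2.0, 145.0], [-248.0, 0.0, 145.0], [-248.0, 6.0, 145.0], [-248.0, 3.0, 147.0], [-243.0, -5.0, 148.0], [-247.0, 1.0, 148.0], [-248.0, 6.0, 148.0], [-247.0, 4.0, 149.0], [-242.0, -4.0, 149.0], [-244.0, 14.0, 150.0], [-243.0, -2.0, 150.0], [-243.0, 18.0, 150.0], [-247.0, -2.0, 150.0], [-248.0, 9.0, 150.0], [-247.0, 7.0, 150.0], [-245.0, -1.0, 151.0], [-244.0, -8.0, 151.0]]
```

View pics/s4.png

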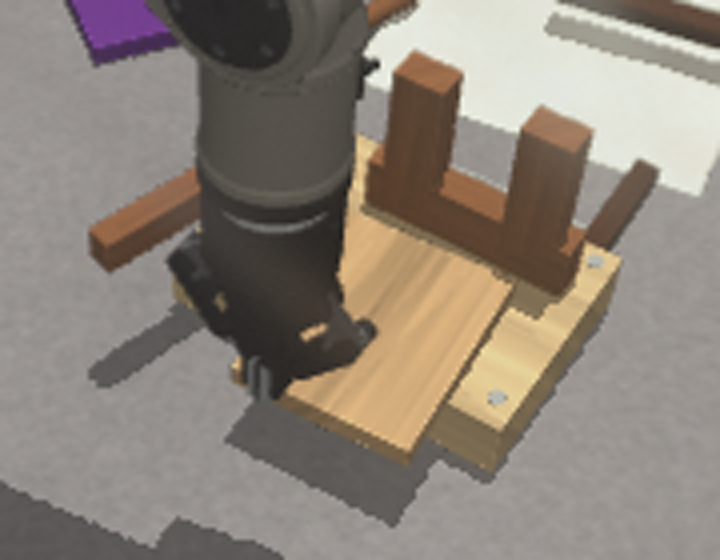

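The picture shows the shut fingertip at about (265,395), z≈140 mm with TCP z at 113. So the tips are 27 mm behind the reported TCP when shut and 40 mm when open. I reopen, go lower and push.

```bash
python3 - <<'E'
from h import *
rel(-225,6,5,0)
E
```

```text
move [0.0324, 0.0039, 0.2694] [-0.0005, -0.0002, -0.0002] rows 2.2
```

Request:
{"method": "play_rows", "body": {
  "motion": [
    [[0.015,0.004,0.05],[0,0,0]],
    [[0.015,0.004,0.1],[0,0,0]],
    [[0.015,0.004,0.15],[0,0,0]],
    [[0.015,0.004,0.2],[0,0,0]],
    [[0.015,0.004,0.24],[0,0,0]],
    [[0.02,0.004,0.27],[0,0,0]],
    [[0.02,0.004,0.27],[0,0,0]],
    [[0.03,0.004,0.27],[0,0,0]]
  ],
  "fingers": 85
}}

```text
t: 6.35
eef_pos: [0.6576, -0.1148, 0.0051]
tool_rot: [-0.001, 0.682, 0.732, -0.001]
contact_force: [0.3, 0.2, 1.6]
gripper_width: 0.996
```

```bash
python3 - <<'E'
from h import *
st(); rel(-176,6,5,0); s=cam("scene")
cv2.imwrite("pics/s5.png",cv2.resize(cv2.cvtColor(s["pixels"][130:270,200:380],cv2.COLOR_RGB2BGR),None,fx=4,fy=4,interpolation=cv2.INTER_CUBIC))
E
```

```text
t 6.35 jig [-226.5    5.7    5.1] zt [ 0.001  0.003 -1.   ] y.YJ -1.0 F [0.3 0.2 1.6] gw 1.0 q [ 0.31  0.71 -0.32  1.69  0.29  0.79 -0.08]
move [0.1262, -0.001, 0.0003] [-0.0005, -0.0001, -0.0003] rows 1.0
```

View pics/s5.png

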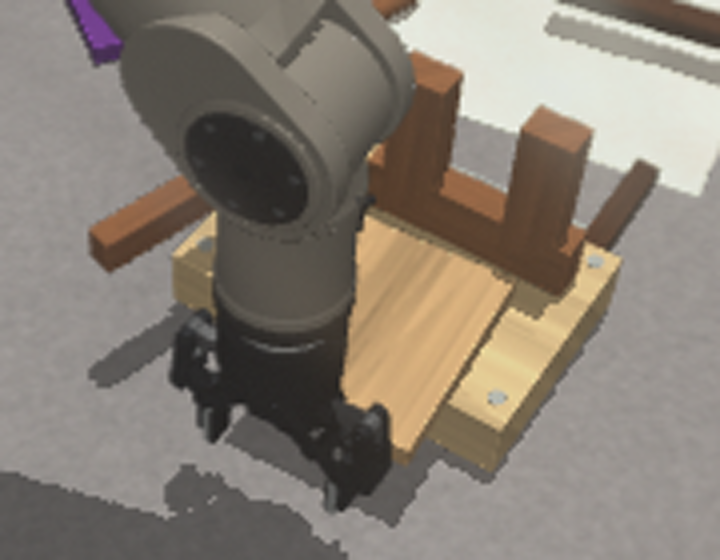

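The open fingertips are now in front of the free edge at about (215,435) and (340,500). I push.

Request:
{"method": "play_rows", "body": {
  "motion": [
    [[0.02,0,0],[0,0,0]],
    [[0.04,0,0],[0,0,0]],
    [[0.055,0,0],[0,0,0]],
    [[0.067,0,0],[0,0,0]],
    [[0.078,0,0],[0,0,0]],
    [[0.089,0,0],[0,0,0]],
    [[0.1,0,0],[0,0,0]],
    [[0.11,0,0],[0,0,0]]
  ]
}}

```text
t: 7.2
eef_pos: [0.6552, -0.0695, 0.0059]
tool_rot: [-0.001, 0.681, 0.732, 0.0]
contact_force: [0.3, -4.5, 1.8]
gripper_width: 0.998
```

```bash
python3 - <<'E'
from h import *
st(); panel(cam("top")); s=cam("scene")
cv2.imwrite("pics/s6.png",cv2.resize(cv2.cvtColor(s["pixels"][130:270,200:380],cv2.COLOR_RGB2BGR),None,fx=4,fy=4,interpolation=cv2.INTER_CUBIC))
E
```

```text
t 7.2 jig [-181.2    4.7    5.9] zt [ 0.001  0.001 -1.   ] y.YJ -1.0 F [ 0.3 -4.5  1.8] gw 1.0 q [ 0.24  0.7  -0.33  1.71  0.29  0.78 -0.15]
panel [-86.8   0.3] [129.3 164.3] 90.0
```

View pics/s6.png

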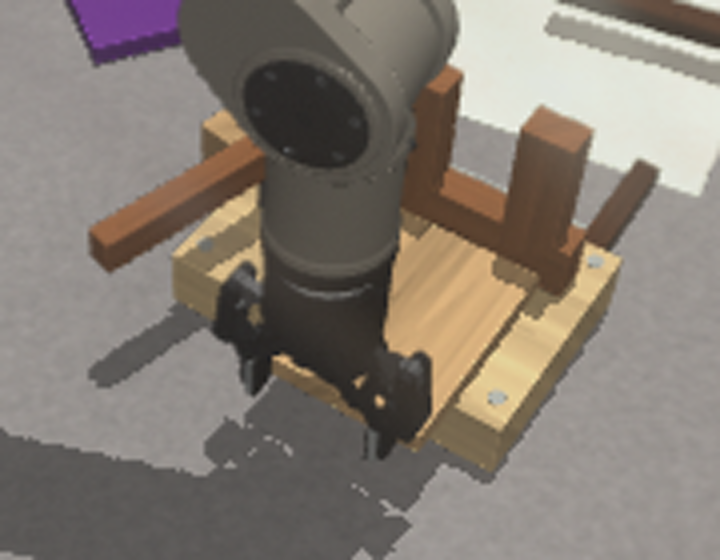

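The panel is square and about 4 mm from the fence. I push the last bit.

Request:
{"method": "play_rows", "body": {
  "motion": [
    [[0.004,0,0],[0,0,0]],
    [[0.007,0,0],[0,0,0]],
    [[0.01,0,0],[0,0,0]],
    [[0.01,0,0],[0,0,0]]
  ]
}}

```text
t: 7.7
eef_pos: [0.6549, -0.0648, 0.0058]
tool_rot: [-0.001, 0.681, 0.732, 0.0]
contact_force: [-0.1, -4.4, 1.3]
gripper_width: 0.997
```

```bash
python3 - <<'E'
from h import *
st(); panel(cam("top"))
E
```

```text
t 7.7 jig [-176.5    4.7    5.8] zt [ 0.002  0.001 -1.   ] y.YJ -1.0 F [-0.1 -4.4  1.3] gw 1.0 q [ 0.24  0.7  -0.33  1.71  0.29  0.78 -0.16]
panel [-83.    0.9] [161.2 128.5] 0.27
```

The panel is flush and square. I back off and tilt the tool.

```bash
python3 - <<'E'
from h import *
rel(-270,3,100,25)
E
```

```text
move [-0.2334, 0.0041, -0.2359] [-0.0001, 0.0691, -0.0002] rows 2.9
```

Request:
{"method": "play_rows", "body": {
  "motion": [
    [[-0.08,0,0],[0,0,0]],
    [[-0.16,0,-0.05],[0,0,0]],
    [[-0.234,0.004,-0.15],[0,0.03,0]],
    [[-0.234,0.004,-0.236],[0,0.05,0]],
    [[-0.234,0.004,-0.236],[0,0.069,0]],
    [[-0.234,0.004,-0.236],[0,0.069,0]]
  ]
}}

```text
t: 8.35
eef_pos: [0.6627, -0.1656, 0.0981]
tool_rot: [-0.159, 0.669, 0.711, 0.148]
contact_force: [0.1, -2.0, -1.3]
gripper_width: 0.996
```

```bash
python3 - <<'E'
from h import *
st(); panel(cam("top"));rel(-240,3,80,48)
E
```

```text
t 8.35 jig [-277.6    4.3   98.1] zt [ 0.424 -0.003 -0.906] y.YJ -1.0 F [ 0.1 -2.  -1.3] gw 1.0 q [ 0.69  0.78 -0.54  1.45 -0.05  1.14  0.34]
panel [-83.7   0.6] [163.3 128.8] 0.01
move [0.0573, 0.0023, 0.0772] [0.0003, 0.0637, -0.0012] rows 2.7
```

Request:
{"method": "play_rows", "body": {
  "motion": [
    [[0,0,0],[0,0.02,0]],
    [[0,0,0],[0,0.04,0]],
    [[0,0,0],[0,0.064,-0.001]],
    [[0,0,0],[0,0.064,-0.001]],
    [[0,0,0],[0,0.064,-0.001]]
  ]
}}

```text
t: 8.9
eef_pos: [0.6625, -0.1599, 0.0975]
tool_rot: [-0.299, 0.622, 0.668, 0.278]
contact_force: [0.3, 1.0, 0.2]
gripper_width: 0.997
```

```bash
python3 - <<'E'
from h import *
st(); s=cam("scene"); J=jig(cloud(s)); 
cv2.imwrite("pics/s7.png",cv2.resize(cv2.cvtColor(s["pixels"][110:270,180:380],cv2.COLOR_RGB2BGR),None,fx=4,fy=3.7,interpolation=cv2.INTER_CUBIC))
p,r=T(); zt=r.as_matrix()[:,2]; zj=np.array([zt@XJ,zt@YJ,zt[2]]); t0=jig(p)
m=(J[...,2]>72)&(abs(J[...,1])<90)&(J[...,0]<-190)&(J[...,0]>-450)&(J[...,2]<250)
q=J[m]; a=(q-t0)@zj; i=np.argsort(-a)[:14]; print(np.c_[q[i],a[i]].round(0).tolist())
E
```

```text
t 8.9 jig [-271.9    4.    97.5] zt [ 0.745 -0.    -0.667] y.YJ -1.0 F [0.3 1.  0.2] gw 1.0 q [ 0.83  0.99 -0.64  1.29 -0.24  1.35  0.5 ]
[[-300.0, 44.0, 125.0, -39.0], [-295.0, 44.0, 132.0, -39.0], [-295.0, 47.0, 133.0, -40.0], [-300.0, 44.0, 130.0, -42.0], [-298.0, -47.0, 133.0, -43.0], [-304.0, 44.0, 127.0, -43.0], [-306.0, 43.0, 126.0, -43.0], [-300.0, 44.0, 134.0, -45.0], [-297.0, -44.0, 137.0, -45.0], [-304.0, 44.0, 131.0, -46.0], [-308.0, 44.0, 127.0, -46.0], [-299.0, 44.0, 137.0, -46.0], [-299.0, -42.0, 138.0, -47.0], [-307.0, 44.0, 130.0, -47.0]]
```

View pics/s7.png

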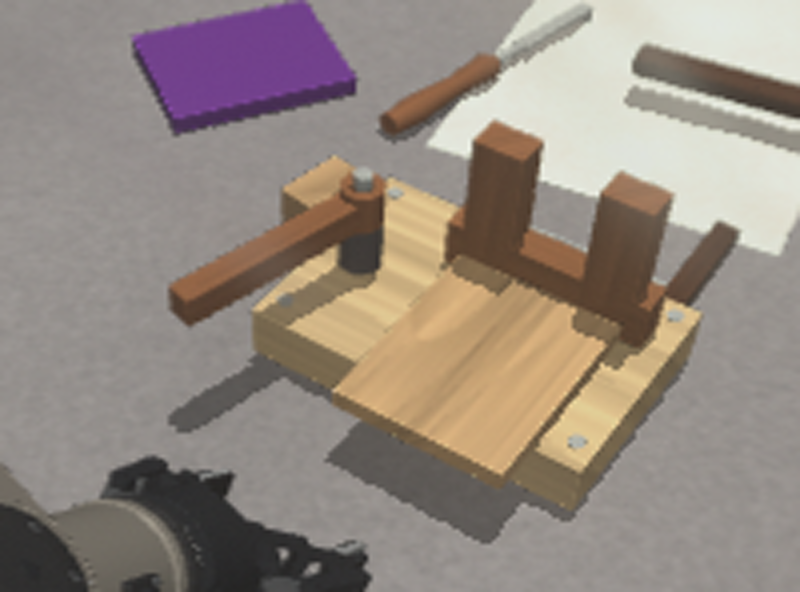

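The tip offset is along the tool axis. In tilted view too it is 40 mm behind, with both fingers at (-300, ±44). I compute the tipping path next.

```bash
cat >> h.py <<'E'
TI=48.2; ta=np.radians(TI); zt2=np.array([np.sin(ta),-np.cos(ta)]); xt2=np.array([np.cos(ta),np.sin(ta)])
def C2tcp(C): return np.asarray(C)-11*xt2+40*zt2
def Cpt(th):
    t=np.radians(th); piv=np.array([-18*np.sin(t)-.8,50]); u=np.array([-np.cos(t),np.sin(t)])
    if th<42: return piv+165*u+(33-18*th/42)*zt2
    return piv+150*u
def path(ths,dx=0):
    p,_=T(); j=jig(p)
    for th in ths:
        c=C2tcp(Cpt(th))+[dx,0]; d=c-j[[0,2]]
        print(th,c.round(0),[round(d@xt2/400,3),round((0-j[1])*0,3),round(d@zt2/400,3)])
E
python3 - <<'E'
from h import *
a=C2tcp(Cpt(0)); print(a); rel(a[0]-50,2,a[1]+5,48.2); rel(a[0]-12,2,a[1]-1,48.2); path([0,20,45,70,90])
E
```

```text
[-118.7121092    -6.85710632]
move [-0.0183, 0.0025, 0.3593] [0.0001, 0.0003, 0.0004] rows 2.9
move [0.034, 0.0025, 0.44] [0.0001, 0.0003, 0.0004] rows 3.5
0 [-119.   -7.] [np.float64(0.055), np.float64(-0.0), np.float64(0.461)]
20 [-121.   55.] [np.float64(0.166), np.float64(-0.0), np.float64(0.352)]
45 [-97. 121.] [np.float64(0.33), np.float64(-0.0), np.float64(0.288)]
70 [-47. 156.] [np.float64(0.479), np.float64(-0.0), np.float64(0.324)]
90 [  4. 165.] [np.float64(0.579), np.float64(-0.0), np.float64(0.402)]
```

Request:
{"method": "play_rows", "body": {
  "motion": [
    [[-0.018,0.002,0.1],[0,0,0]],
    [[-0.018,0.002,0.2],[0,0,0]],
    [[-0.018,0.002,0.28],[0,0,0]],
    [[-0.018,0.002,0.34],[0,0,0]],
    [[-0.018,0.002,0.36],[0,0,0]],
    [[-0.018,0.002,0.36],[0,0,0]]
  ]
}}

```text
t: 9.55
eef_pos: [0.6572, -0.0537, 0.0]
tool_rot: [-0.298, 0.619, 0.671, 0.278]
contact_force: [0.2, -0.3, -0.0]
gripper_width: 0.991
```

```bash
python3 - <<'E'
from h import *
st(); s=cam("scene"); panel(cam("top"))
cv2.imwrite("pics/s8.png",cv2.resize(cv2.cvtColor(s["pixels"][110:270,180:380],cv2.COLOR_RGB2BGR),None,fx=4,fy=3.7,interpolation=cv2.INTER_CUBIC))
a=C2tcp(Cpt(0));rel(a[0]-12,2,a[1]-1,48.2)
E
```

```text
t 9.55 jig [-165.6    1.6    0. ] zt [ 0.744  0.001 -0.669] y.YJ -1.0 F [ 0.2 -0.3 -0. ] gw 0.99 q [ 0.75  1.06 -0.66  1.46 -0.24  1.09  0.52]
panel [-114.8    0.4] [225.2 130.1] 0.18
move [0.0497, -0.0029, 0.0843] [0.0004, 0.0007, 0.0008] rows 0.8
```

View pics/s8.png

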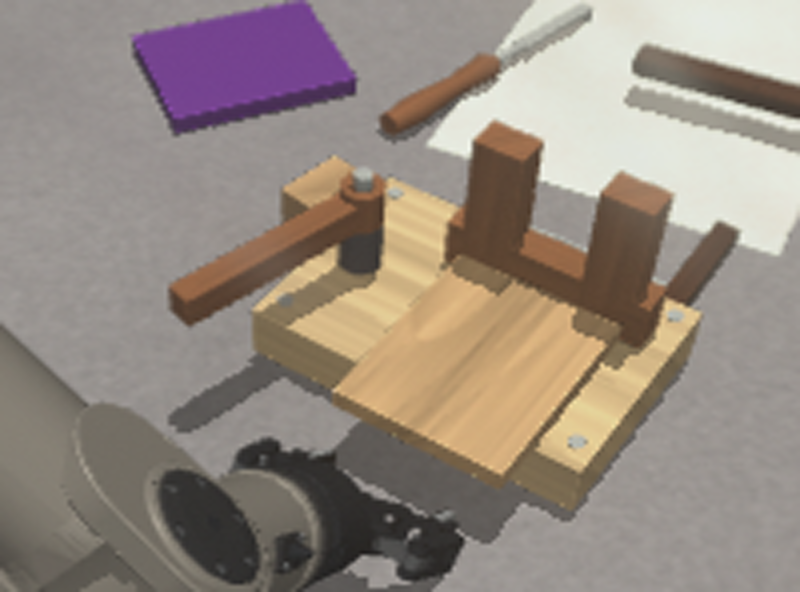

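```bash
python3 - <<'E'
from h import *
s=cam("scene"); J=jig(cloud(s)); g=s["pixels"][...,:].astype(int)
for c in (s,cam("top")):
  J=jig(cloud(c))
  for lo,hi in((60,100),(100,140),(140,180),(180,220),(220,300)):
    m=(J[...,1]>lo)&(J[...,1]<hi)&(J[...,0]>-420)&(J[...,2]>20)&(J[...,0]<-190); m[:, :]&=True
    q=J[m]; 
    if len(q): print(lo,len(q),"xmax",np.percentile(q[:,0],99).round(0),"zmin",np.percentile(q[:,2],2).round(0), "zmin of x>-260",q[q[:,0]>-260][:,2].min().round(0) if (q[:,0]>-260).any() else None)
E
```

```text
60 218 xmax -226.0 zmin 64.0 zmin of x>-260 60.0
100 159 xmax -399.0 zmin 350.0 zmin of x>-260 None
140 136 xmax -190.0 zmin 117.0 zmin of x>-260 106.0
180 108 xmax -407.0 zmin 422.0 zmin of x>-260 None
220 624 xmax -389.0 zmin 454.0 zmin of x>-260 None
60 330 xmax -229.0 zmin 59.0 zmin of x>-260 52.0
100 231 xmax -394.0 zmin 316.0 zmin of x>-260 None
140 232 xmax -397.0 zmin 346.0 zmin of x>-260 None
180 236 xmax -400.0 zmin 379.0 zmin of x>-260 None
220 592 xmax -394.0 zmin 417.0 zmin of x>-260 None
```

The arm links are well above the bar. I go under the edge.

Request:
{"method": "play_rows", "body": {
  "motion": [
    [[0.025,-0.002,0.042],[0,0,0]],
    [[0.05,-0.002,0.084],[0,0,0]],
    [[0.05,-0.002,0.084],[0,0,0]],
    [[0.05,-0.002,0.084],[0,0,0]]
  ]
}}

```text
t: 10.15
eef_pos: [0.6551, -0.0211, -0.0078]
tool_rot: [-0.295, 0.622, 0.67, 0.278]
contact_force: [-0.0, -1.2, 0.1]
gripper_width: 0.998
```

```bash
python3 - <<'E'
from h import *
st(); path([0,2,5,8,11,14,17,20])
E
```

```text
t 10.15 jig [-132.9    1.3   -7.8] zt [ 0.742 -0.004 -0.671] y.YJ -1.0 F [-0.  -1.2  0.1] gw 1.0 q [ 0.73  1.06 -0.67  1.5  -0.25  1.02  0.5 ]
0 [-119.   -7.] [np.float64(0.025), np.float64(-0.0), np.float64(0.025)]
2 [-120.   -1.] [np.float64(0.035), np.float64(-0.0), np.float64(0.012)]
5 [-121.    9.] [np.float64(0.051), np.float64(-0.0), np.float64(-0.006)]
8 [-122.   18.] [np.float64(0.067), np.float64(-0.0), np.float64(-0.024)]
11 [-123.   28.] [np.float64(0.083), np.float64(-0.0), np.float64(-0.04)]
14 [-123.   37.] [np.float64(0.101), np.float64(-0.0), np.float64(-0.056)]
17 [-122.   46.] [np.float64(0.119), np.float64(-0.0), np.float64(-0.07)]
20 [-121.   55.] [np.float64(0.137), np.float64(-0.0), np.float64(-0.084)]
```

Request:
{"method": "play_rows", "body": {
  "motion": [
    [[0.015,0,0.02],[0,0,0]],
    [[0.025,0,0.02],[0,0,0]],
    [[0.035,0,0.012],[0,0,0]],
    [[0.043,0,0.003],[0,0,0]],
    [[0.051,0,-0.006],[0,0,0]],
    [[0.059,0,-0.015],[0,0,0]],
    [[0.067,0,-0.024],[0,0,0]],
    [[0.067,0,-0.024],[0,0,0]]
  ]
}}

```text
t: 10.95
eef_pos: [0.6548, -0.0105, 0.0194]
tool_rot: [-0.295, 0.622, 0.67, 0.279]
contact_force: [-0.2, -1.0, -1.6]
gripper_width: 0.996
```

```bash
python3 - <<'E'
from h import *
st(); s=cam("scene")
cv2.imwrite("pics/s9.png",cv2.resize(cv2.cvtColor(s["pixels"][110:270,180:380],cv2.COLOR_RGB2BGR),None,fx=4,fy=3.7,interpolation=cv2.INTER_CUBIC))
path([8,11,14,17,20,23,26,29])
E
```

```text
t 10.95 jig [-122.3    0.9   19.4] zt [ 0.742 -0.005 -0.671] y.YJ -1.0 F [-0.2 -1.  -1.6] gw 1.0 q [ 0.73  1.01 -0.68  1.52 -0.26  1.03  0.48]
8 [-122.   18.] [np.float64(-0.001), np.float64(-0.0), np.float64(0.001)]
11 [-123.   28.] [np.float64(0.016), np.float64(-0.0), np.float64(-0.015)]
14 [-123.   37.] [np.float64(0.033), np.float64(-0.0), np.float64(-0.031)]
17 [-122.   46.] [np.float64(0.051), np.float64(-0.0), np.float64(-0.045)]
20 [-121.   55.] [np.float64(0.069), np.float64(-0.0), np.float64(-0.059)]
23 [-120.   64.] [np.float64(0.088), np.float64(-0.0), np.float64(-0.071)]
26 [-118.   73.] [np.float64(0.107), np.float64(-0.0), np.float64(-0.082)]
29 [-116.   81.] [np.float64(0.127), np.float64(-0.0), np.float64(-0.092)]
```

View pics/s9.png

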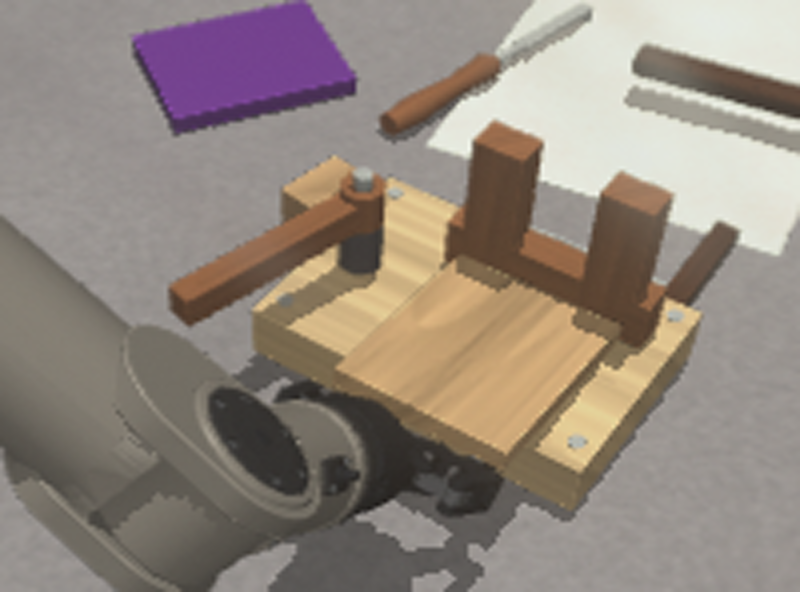

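The picture shows the panel's free edge lifted and resting on the fingers at about (430,440), with small forces. I continue.

Request:
{"method": "play_rows", "body": {
  "motion": [
    [[0.008,0,-0.008],[0,0,0]],
    [[0.016,0,-0.015],[0,0,0]],
    [[0.033,0,-0.031],[0,0,0]],
    [[0.051,0,-0.045],[0,0,0]],
    [[0.069,0,-0.059],[0,0,0]],
    [[0.088,0,-0.071],[0,0,0]],
    [[0.107,0,-0.082],[0,0,0]],
    [[0.127,0,-0.092],[0,0,0]]
  ]
}}

```text
t: 11.8
eef_pos: [0.6538, -0.0036, 0.0821]
tool_rot: [-0.295, 0.622, 0.67, 0.279]
contact_force: [-0.2, 0.7, -2.5]
gripper_width: 0.998
```

```bash
python3 - <<'E'
from h import *
st(); s=cam("scene")
cv2.imwrite("pics/s10.png",cv2.resize(cv2.cvtColor(s["pixels"][110:270,180:380],cv2.COLOR_RGB2BGR),None,fx=4,fy=3.7,interpolation=cv2.INTER_CUBIC))
path([29,32,35,38,41,44,47,50])
E
```

```text
t 11.8 jig [-115.3    1.4   82.1] zt [ 0.741 -0.005 -0.671] y.YJ -1.0 F [-0.2  0.7 -2.5] gw 1.0 q [ 0.73  0.93 -0.71  1.53 -0.29  1.08  0.43]
29 [-116.   81.] [np.float64(-0.007), np.float64(-0.0), np.float64(0.001)]
32 [-113.   90.] [np.float64(0.013), np.float64(-0.0), np.float64(-0.008)]
35 [-110.   98.] [np.float64(0.033), np.float64(-0.0), np.float64(-0.015)]
38 [-107.  106.] [np.float64(0.053), np.float64(-0.0), np.float64(-0.022)]
41 [-103.  113.] [np.float64(0.074), np.float64(-0.0), np.float64(-0.027)]
44 [-99. 119.] [np.float64(0.093), np.float64(-0.0), np.float64(-0.03)]
47 [-94. 125.] [np.float64(0.111), np.float64(-0.0), np.float64(-0.03)]
50 [-89. 130.] [np.float64(0.129), np.float64(-0.0), np.float64(-0.028)]
```

View pics/s10.png

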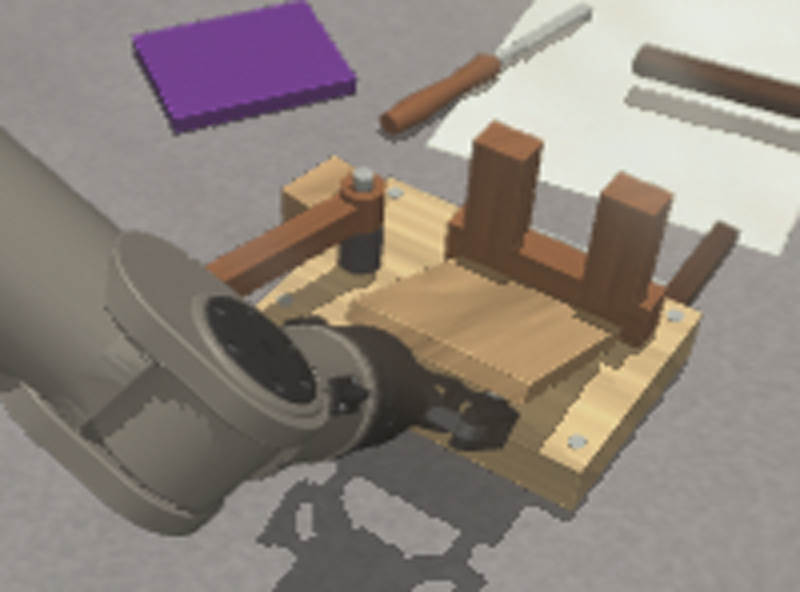

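```bash
python3 - <<'E'
from h import *
for n in("scene","top"):
  c=cam(n);J=jig(cloud(c)); g=c["pixels"].astype(int); grey=(g.max(-1)-g.min(-1)<35)
  for lo,hi in((60,80),(80,100),(100,120),(120,150),(150,200)):
    m=(J[...,1]>lo)&(J[...,1]<hi)&(J[...,0]>-400)&(J[...,2]>20)&(J[...,2]<300)&(J[...,0]<-60)&grey
    q=J[m]
    if len(q): print(n,lo,len(q),"xmax",np.percentile(q[:,0],98).round(0),"zmin",np.percentile(q[:,2],2).round(0))
E
```

```text
scene 60 19 xmax -172.0 zmin 154.0
scene 120 83 xmax -94.0 zmin 50.0
scene 150 7 xmax -94.0 zmin 61.0
top 60 117 xmax -173.0 zmin 141.0
top 150 1 xmax -189.0 zmin 121.0
```

Clear of the bar. I continue tipping.

Request:
{"method": "play_rows", "body": {
  "motion": [
    [[0.006,0,-0.004],[0,0,0]],
    [[0.013,0,-0.008],[0,0,0]],
    [[0.033,0,-0.015],[0,0,0]],
    [[0.053,0,-0.022],[0,0,0]],
    [[0.074,0,-0.027],[0,0,0]],
    [[0.093,0,-0.03],[0,0,0]],
    [[0.111,0,-0.03],[0,0,0]],
    [[0.129,0,-0.028],[0,0,0]]
  ]
}}

```text
t: 12.75
eef_pos: [0.6524, 0.0227, 0.1286]
tool_rot: [-0.294, 0.622, 0.67, 0.279]
contact_force: [0.5, -2.3, -0.5]
gripper_width: 0.992
```

```bash
python3 - <<'E'
from h import *
st(); s=cam("scene")
cv2.imwrite("pics/s11.png",cv2.resize(cv2.cvtColor(s["pixels"][110:270,180:380],cv2.COLOR_RGB2BGR),None,fx=4,fy=3.7,interpolation=cv2.INTER_CUBIC))
path([50,53,56,59,62,65,68,71])
E
```

```text
t 12.75 jig [-89.    0.8 128.6] zt [ 0.741 -0.007 -0.672] y.YJ -1.0 F [ 0.5 -2.3 -0.5] gw 0.99 q [ 0.72  0.86 -0.73  1.55 -0.32  1.1   0.39]
50 [-89. 130.] [np.float64(-0.001), np.float64(-0.0), np.float64(-0.002)]
53 [-83. 135.] [np.float64(0.017), np.float64(-0.0), np.float64(-0.0)]
56 [-77. 139.] [np.float64(0.036), np.float64(-0.0), np.float64(0.003)]
59 [-71. 144.] [np.float64(0.054), np.float64(-0.0), np.float64(0.008)]
62 [-65. 148.] [np.float64(0.072), np.float64(-0.0), np.float64(0.013)]
65 [-58. 151.] [np.float64(0.089), np.float64(-0.0), np.float64(0.02)]
68 [-51. 154.] [np.float64(0.106), np.float64(-0.0), np.float64(0.027)]
71 [-44. 157.] [np.float64(0.123), np.float64(-0.0), np.float64(0.036)]
```

View pics/s11.png

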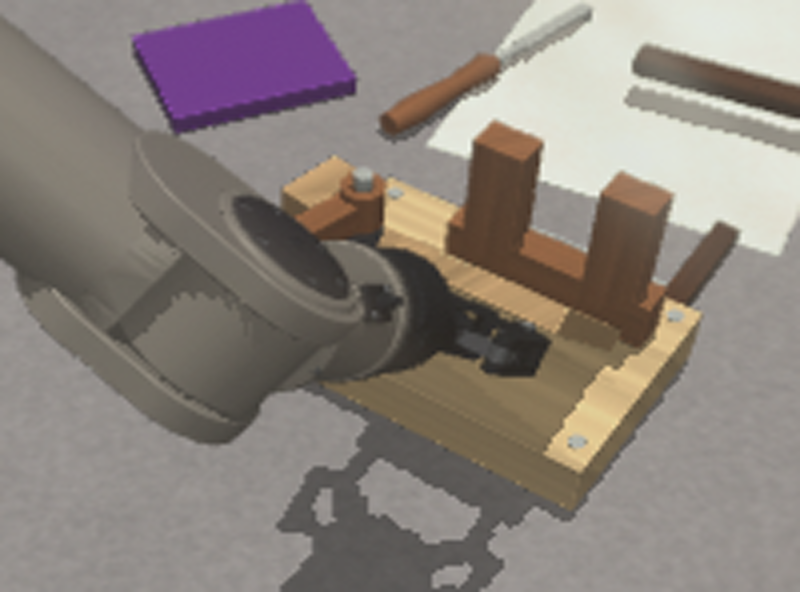

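```bash
python3 - <<'E'
from h import *
s=cam("scene"); t=cam("top")
a=cv2.resize(s["pixels"][160:225,270:360],None,fx=8,fy=8,interpolation=cv2.INTER_CUBIC)
cv2.imwrite("pics/s12.png",cv2.cvtColor(a,cv2.COLOR_RGB2BGR))
b=cv2.resize(t["pixels"][100:210,180:300],None,fx=5,fy=5,interpolation=cv2.INTER_CUBIC)
cv2.imwrite("pics/t12.png",cv2.cvtColor(b,cv2.COLOR_RGB2BGR))
E
```

```text
(no output)
```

View pics/s12.png

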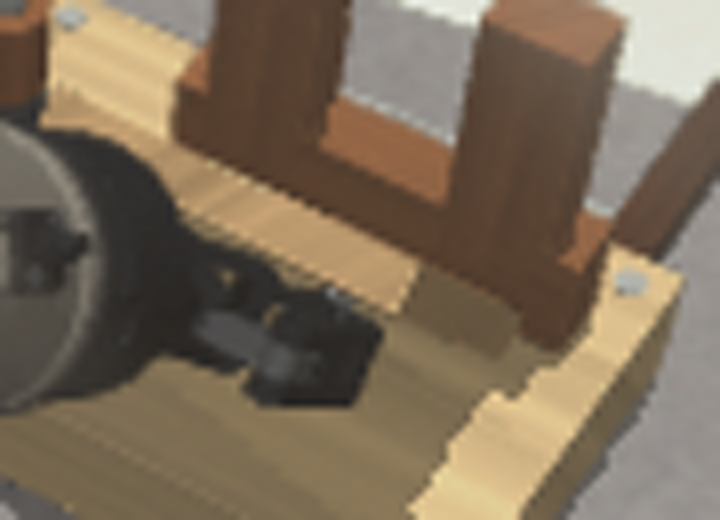

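View pics/t12.png

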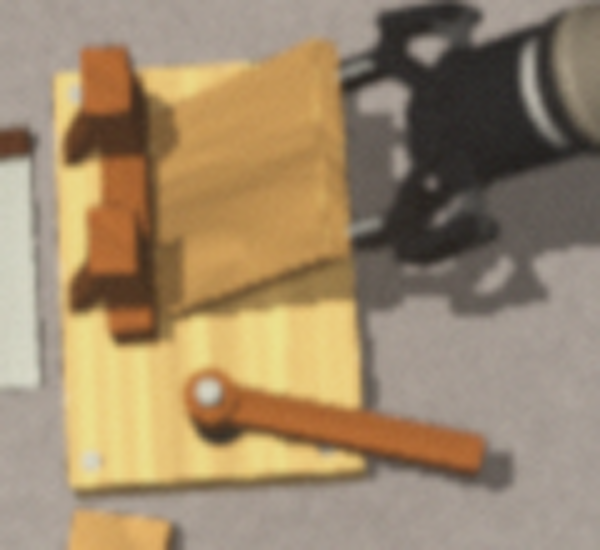

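The top picture shows the tilted panel resting on both fingertips at about (345,75) and (350,240). It is parallel to the fence. I check its plane.

```bash
cat >> h.py <<'E'
def plane(c,box=(-125,-3,-50,50,60,225)):
    J=jig(cloud(c)); m=(J[...,0]>box[0])&(J[...,0]<box[1])&(J[...,1]>box[2])&(J[...,1]<box[3])&(J[...,2]>box[4])&(J[...,2]<box[5])
    q=J[m]
    for k in range(4):
        ctr=np.median(q,0); u,s,v=np.linalg.svd(q-q.mean(0),full_matrices=False); n=v[2]; r=abs((q-q.mean(0))@n); q=q[r<max(3,1.5*np.median(r))]
    n=n*np.sign(n[2]+1e-9) ; print("plane n",n.round(3),"tilt",np.degrees(np.arccos(n[2])).round(1),"N",len(q),"rms",r.std().round(2),"min/max",np.percentile(q,[1,99],axis=0).round(0).tolist())
E
python3 - <<'E'
from h import *
plane(cam("top")); path([50,53,56,59,62,65,68,71])
E
```

```text
plane n [ 0.748 -0.006  0.664] tilt 48.4 N 828 rms 0.74 min/max [[-110.0, -49.0, 66.0], [-4.0, 49.0, 185.0]]
50 [-89. 130.] [np.float64(0.005), np.float64(-0.0), np.float64(-0.002)]
53 [-83. 135.] [np.float64(0.023), np.float64(-0.0), np.float64(0.0)]
56 [-77. 139.] [np.float64(0.042), np.float64(-0.0), np.float64(0.003)]
59 [-71. 144.] [np.float64(0.06), np.float64(-0.0), np.float64(0.008)]
62 [-65. 148.] [np.float64(0.077), np.float64(-0.0), np.float64(0.013)]
65 [-58. 151.] [np.float64(0.095), np.float64(-0.0), np.float64(0.02)]
68 [-51. 154.] [np.float64(0.112), np.float64(-0.0), np.float64(0.027)]
71 [-44. 157.] [np.float64(0.129), np.float64(-0.0), np.float64(0.036)]
```

Request:
{"method": "play_rows", "body": {
  "motion": [
    [[0.012,0,-0.001],[0,0,0]],
    [[0.023,0,0],[0,0,0]],
    [[0.042,0,0.003],[0,0,0]],
    [[0.06,0,0.008],[0,0,0]],
    [[0.077,0,0.013],[0,0,0]],
    [[0.095,0,0.02],[0,0,0]],
    [[0.112,0,0.027],[0,0,0]],
    [[0.129,0,0.036],[0,0,0]]
  ]
}}

```text
t: 13.75
eef_pos: [0.6488, 0.0683, 0.1571]
tool_rot: [-0.294, 0.622, 0.67, 0.279]
contact_force: [0.1, -0.9, -0.3]
gripper_width: 0.993
```

```bash
python3 - <<'E'
from h import *
st(); plane(cam("top")); path([71,73,75,77,79,81,83,84,85,86,87,88,89,90])
E
```

```text
t 13.75 jig [-43.2   1.  157.1] zt [ 0.741 -0.007 -0.672] y.YJ -1.0 F [ 0.1 -0.9 -0.3] gw 0.99 q [ 0.69  0.81 -0.76  1.59 -0.35  1.07  0.34]
plane n [0.923 0.003 0.385] tilt 67.3 N 292 rms 0.87 min/max [[-64.0, -48.0, 70.0], [-4.0, 49.0, 212.0]]
71 [-44. 157.] [np.float64(-0.006), np.float64(-0.0), np.float64(-0.004)]
73 [-39. 159.] [np.float64(0.005), np.float64(-0.0), np.float64(0.003)]
75 [-35. 160.] [np.float64(0.015), np.float64(-0.0), np.float64(0.009)]
77 [-30. 161.] [np.float64(0.026), np.float64(-0.0), np.float64(0.016)]
79 [-25. 162.] [np.float64(0.036), np.float64(-0.0), np.float64(0.024)]
81 [-20. 163.] [np.float64(0.046), np.float64(-0.0), np.float64(0.032)]
83 [-14. 164.] [np.float64(0.056), np.float64(-0.0), np.float64(0.04)]
84 [-12. 164.] [np.float64(0.061), np.float64(-0.0), np.float64(0.044)]
85 [ -9. 165.] [np.float64(0.066), np.float64(-0.0), np.float64(0.049)]
86 [ -7. 165.] [np.float64(0.07), np.float64(-0.0), np.float64(0.053)]
87 [ -4. 165.] [np.float64(0.075), np.float64(-0.0), np.float64(0.058)]
88 [ -2. 165.] [np.float64(0.08), np.float64(-0.0), np.float64(0.062)]
89 [  1. 165.] [np.float64(0.084), np.float64(-0.0), np.float64(0.067)]
90 [  4. 165.] [np.float64(0.088), np.float64(-0.0), np.float64(0.072)]
```

Request:
{"method": "play_rows", "body": {
  "motion": [
    [[0.005,0,0.003],[0,0,0]],
    [[0.015,0,0.009],[0,0,0]],
    [[0.026,0,0.016],[0,0,0]],
    [[0.036,0,0.024],[0,0,0]],
    [[0.046,0,0.032],[0,0,0]],
    [[0.056,0,0.04],[0,0,0]],
    [[0.061,0,0.044],[0,0,0]],
    [[0.061,0,0.044],[0,0,0]]
  ]
}}

```text
t: 14.6
eef_pos: [0.646, 0.1002, 0.1643]
tool_rot: [-0.295, 0.62, 0.671, 0.279]
contact_force: [0.7, 0.3, -0.2]
gripper_width: 0.994
```

```bash
python3 - <<'E'
from h import *
st(); s=cam("scene");t=cam("top"); plane(t,(-60,30,-55,55,100,225)); path([84,85,86,87,88,89,90])
J=jig(cloud(t)); m=(abs(J[...,1])<55)&(J[...,2]>192)&(J[...,0]>-70)&(J[...,0]<40); q=J[m]; print("top edge",len(q),np.percentile(q,[2,50,98],axis=0).round(0).tolist())
b=cv2.resize(t["pixels"][100:210,180:300],None,fx=5,fy=5,interpolation=cv2.INTER_CUBIC)
cv2.imwrite("pics/t13.png",cv2.cvtColor(b,cv2.COLOR_RGB2BGR))
cv2.imwrite("pics/s13.png",cv2.resize(cv2.cvtColor(s["pixels"][100:250,220:400],cv2.COLOR_RGB2BGR),None,fx=4,fy=4,interpolation=cv2.INTER_CUBIC))
E
```

```text
t 14.6 jig [-11.2   1.5 164.3] zt [ 0.742 -0.005 -0.671] y.YJ -1.0 F [ 0.7  0.3 -0.2] gw 0.99 q [ 0.66  0.79 -0.78  1.61 -0.36  1.03  0.31]
plane n [ 0.816 -0.062  0.575] tilt 54.9 N 167 rms 1.56 min/max [[-34.0, -54.0, 141.0], [22.0, 53.0, 219.0]]
84 [-12. 164.] [np.float64(0.001), np.float64(-0.0), np.float64(-0.0)]
85 [ -9. 165.] [np.float64(0.005), np.float64(-0.0), np.float64(0.004)]
86 [ -7. 165.] [np.float64(0.01), np.float64(-0.0), np.float64(0.009)]
87 [ -4. 165.] [np.float64(0.015), np.float64(-0.0), np.float64(0.013)]
88 [ -2. 165.] [np.float64(0.019), np.float64(-0.0), np.float64(0.018)]
89 [  1. 165.] [np.float64(0.024), np.float64(-0.0), np.float64(0.023)]
90 [  4. 165.] [np.float64(0.028), np.float64(-0.0), np.float64(0.027)]
top edge 380 [[-68.0, -53.0, 195.0], [-31.0, -5.0, 214.0], [-17.0, 53.0, 231.0]]
```

View pics/t13.png

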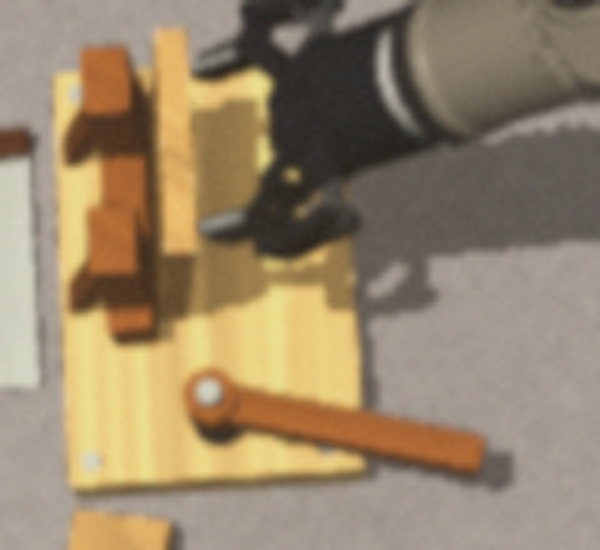

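View pics/s13.png

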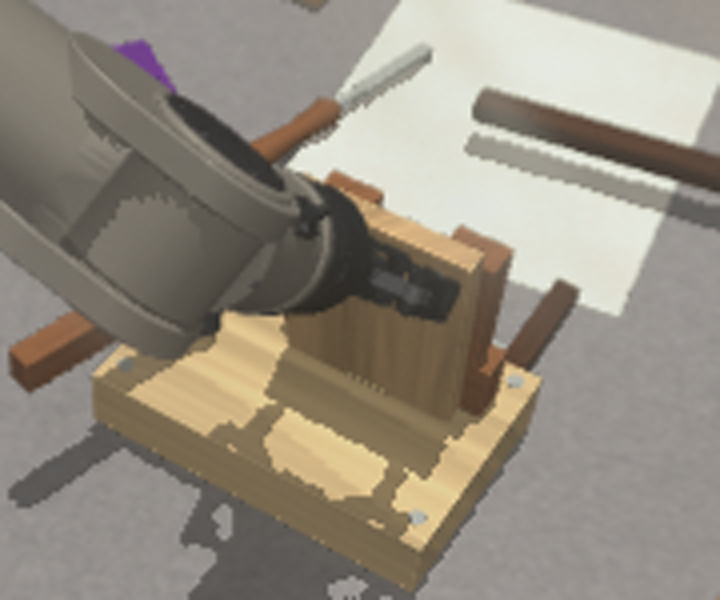

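```bash
cat >> h.py <<'E'
def upright(t,s):
    J=jig(cloud(t)); g=t["pixels"].astype(int); wood=(g[...,0]-g[...,2]>45)&(g[...,0]>140)
    m=(abs(J[...,1])<90)&(J[...,2]>205)&(J[...,2]<228)&(J[...,0]>-60)&(J[...,0]<10)&wood; q=J[m]
    r=cv2.minAreaRect(q[:,:2].astype(np.float32)); print("top edge N",len(q),"c",np.round(r[0],1),"size",np.round(r[1],1),"ang",round(r[2],1),"z",np.median(q[:,2]).round(1))
    J=jig(cloud(s)); g=s["pixels"].astype(int); wood=(g[...,0]-g[...,2]>25)
    m=(abs(J[...,1])<57)&(J[...,2]>62)&(J[...,2]<205)&(J[...,0]>-60)&(J[...,0]<-5)&wood; q=J[m]
    for k in range(3):
        A_=np.c_[q[:,1],q[:,2]-50,np.ones(len(q))]; co=np.linalg.lstsq(A_,q[:,0],rcond=None)[0]; rr=abs(A_@co-q[:,0]); q=q[rr<max(2.5,2*np.median(rr))]
    print("front face N",len(q),"foot x",co[2].round(1),"lean fwd deg",np.degrees(np.arctan(co[1])).round(1),"yaw deg",np.degrees(np.arctan(co[0])).round(1),"res",np.median(rr).round(2))
E
python3 - <<'E'
from h import *
upright(cam("top"),cam("scene"))
E
```

```text
top edge N 299 c [-26.2   0.2] size [129.6  19.1] ang 90.0 z 214.1
front face N 594 foot x -16.3 lean fwd deg -6.3 yaw deg 0.3 res 0.69
```

The panel leans back 6.3° with its foot at -16 mm, square to the fence. I push it gently to upright.

Request:
{"method": "play_rows", "body": {
  "motion": [
    [[0.005,0,0.004],[0,0,0]],
    [[0.01,0,0.009],[0,0,0]],
    [[0.015,0,0.013],[0,0,0]],
    [[0.019,0,0.018],[0,0,0]],
    [[0.022,0,0.021],[0,0,0]],
    [[0.022,0,0.021],[0,0,0]]
  ]
}}

```text
t: 15.4
eef_pos: [0.6452, 0.1118, 0.165]
tool_rot: [-0.294, 0.621, 0.671, 0.279]
contact_force: [0.8, -0.8, -0.3]
gripper_width: 0.995
```

```bash
python3 - <<'E'
from h import *
st(); upright(cam("top"),cam("scene"))
E
```

```text
t 15.4 jig [  0.4   1.4 165. ] zt [ 0.742 -0.006 -0.671] y.YJ -1.0 F [ 0.8 -0.8 -0.3] gw 0.99 q [ 0.65  0.78 -0.78  1.62 -0.37  1.02  0.3 ]
top edge N 292 c [-30.3  -0.6] size [129.9  58.4] ang 89.4 z 213.9
front face N 741 foot x -16.7 lean fwd deg 0.1 yaw deg 0.3 res 0.76
```

Upright: lean 0.1°, yaw 0.3°, foot at -16.7 mm. I retreat straight back, then shut the fingers.

```bash
cat >> h.py <<'E'
def bar_tcp(phi,r=147,gap=0,tipz=112):
    s,c=np.sin(phi),np.cos(phi); off=11+7.5*abs(c)+14.5*abs(s)+gap
    x,y=np.array([-34,131.])+r*np.array([-s,-c])+off*np.array([-c,s])
    return x+27*np.sin(ta),y,tipz-27*np.cos(ta)
E
python3 - <<'E'
from h import *
rel(-120,2,165,48.2)
for f in (1.83,1.2,.6,0): print(f,np.round(bar_tcp(f)))
E
```

```text
move [-0.2008, -0.0018, -0.2223] [0.001, 0.001, 0.0011] rows 2.4
1.83 [-149.  195.   94.]
1.2 [-161.  103.   94.]
0.6 [-118.   24.   94.]
0 [-32. -16.  94.]
```

Request:
{"method": "play_rows", "body": {
  "motion": [
    [[-0.015,0,-0.017],[0,0,0]],
    [[-0.05,0,-0.055],[0,0,0]],
    [[-0.1,0,-0.11],[0,0,0]],
    [[-0.15,0,-0.166],[0,0,0]],
    [[-0.2,0,-0.222],[0,0,0]],
    [[-0.2,0,-0.222],[0,0,0]]
  ]
}}

```text
t: 16.1
eef_pos: [0.6558, -0.0172, 0.1632]
tool_rot: [-0.292, 0.625, 0.668, 0.279]
contact_force: [0.1, -1.6, -0.5]
gripper_width: 0.993
```

```bash
python3 - <<'E'
from h import *
st(); s=cam("scene");upright(cam("top"),s); rel(-160,235,180,48.2)
cv2.imwrite("pics/s14.png",cv2.resize(cv2.cvtColor(s["pixels"][100:250,200:380],cv2.COLOR_RGB2BGR),None,fx=4,fy=4,interpolation=cv2.INTER_CUBIC))
E
```

```text
t 16.1 jig [-129.     0.4  163.2] zt [ 0.738 -0.013 -0.674] y.YJ -1.0 F [ 0.1 -1.6 -0.5] gw 0.99 q [ 0.76  0.83 -0.73  1.5  -0.32  1.19  0.38]
top edge N 291 c [-8.9  0.8] size [127.2  18.5] ang 89.6 z 214.0
front face N 1430 foot x -16.4 lean fwd deg -0.1 yaw deg 0.2 res 0.85
move [-0.0316, -0.584, -0.0999] [0.0014, 0.0011, 0.0006] rows 4.7
```

View pics/s14.png

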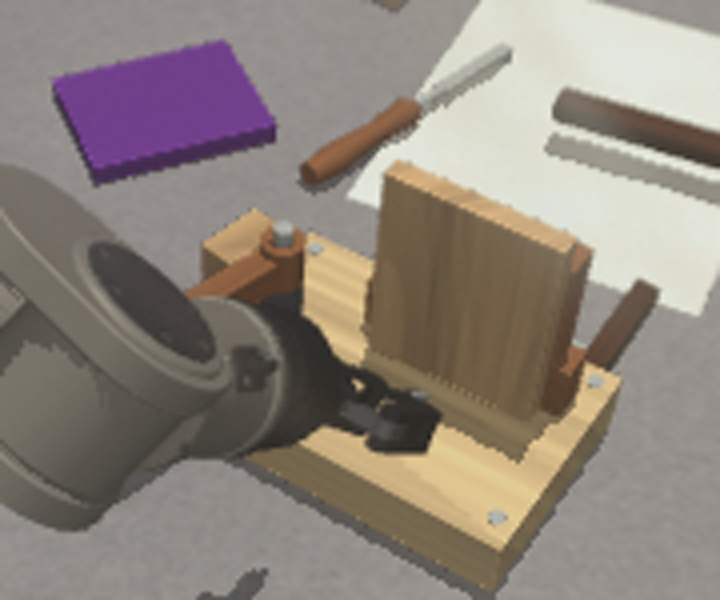

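The panel stands free against the posts. I go up and over to the robot side of the bar, shutting the fingers on the way.

Request:
{"method": "play_rows", "body": {
  "motion": [
    [[0.06,0,-0.06],[0,0,0]],
    [[0.12,0,-0.12],[0,0,0]],
    [[0.12,-0.1,-0.14],[0,0,0]],
    [[0.11,-0.22,-0.16],[0,0,0]],
    [[0.1,-0.34,-0.18],[0,0,0]],
    [[0.09,-0.46,-0.18],[0,0,0]],
    [[0.08,-0.58,-0.18],[0,0,0]],
    [[0.08,-0.6,-0.18],[0,0,0]]
  ],
  "fingers": 0
}}

```text
t: 17.0
eef_pos: [0.4117, -0.0602, 0.2334]
tool_rot: [-0.295, 0.624, 0.668, 0.278]
contact_force: [0.5, -0.6, -0.4]
gripper_width: 0.002
```

```bash
python3 - <<'E'
from h import *
st(); s=cam("scene");t=cam("top");upright(t,s); a=bar_tcp(1.85,gap=22); print(a); rel(*a,48.2)
cv2.imwrite("pics/s15.png",cv2.resize(cv2.cvtColor(s["pixels"][80:250,140:350],cv2.COLOR_RGB2BGR),None,fx=3.5,fy=3.5,interpolation=cv2.INTER_CUBIC))
b=cv2.resize(t["pixels"][100:240,170:310],None,fx=4,fy=4,interpolation=cv2.INTER_CUBIC)
cv2.imwrite("pics/t15.png",cv2.cvtColor(b,cv2.COLOR_RGB2BGR))
E
```

```text
t 17.0 jig [-154.   247.   233.4] zt [ 0.741 -0.006 -0.672] y.YJ -1.0 F [ 0.5 -0.6 -0.4] gw 0.0 q [ 1.18  0.48 -0.82  1.93 -0.42  1.28  0.62]
top edge N 285 c [-8.6  0.1] size [127.   18.2] ang 89.7 z 213.9
front face N 1422 foot x -16.6 lean fwd deg 0.0 yaw deg 0.2 res 0.8
(np.float64(-141.6741877980503), np.float64(218.6194587396956), np.float64(94.00362330326479))
move [-0.2399, 0.0577, 0.2592] [0.0014, 0.0012, 0.0004] rows 2.9
```

View pics/s15.png

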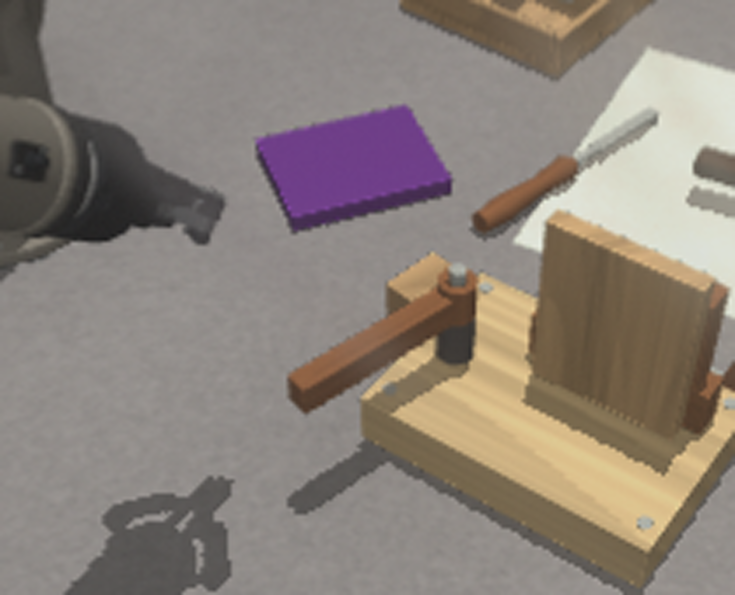

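View pics/t15.png

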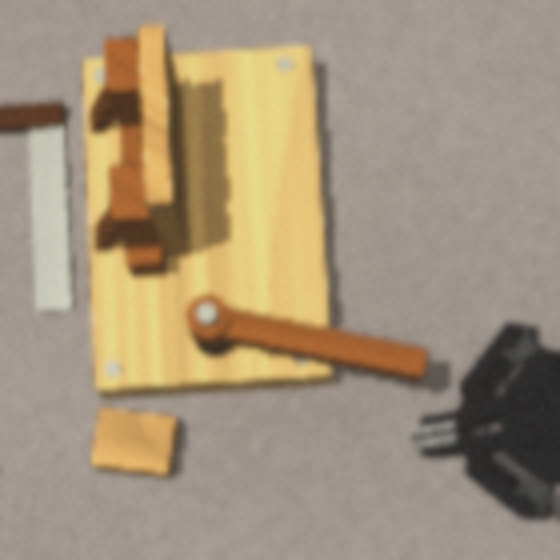

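```bash
python3 - <<'E'
from h import *
for a in [(-150,245,96),bar_tcp(1.85,r=150,gap=22,tipz=114)]: print(np.round(a)); rel(*a,48.2)
E
```

```text
[-150  245   96]
move [-0.2501, -0.0081, 0.2399] [0.0014, 0.0012, 0.0004] rows 2.8
[-145.  219.   96.]
move [-0.2411, 0.0557, 0.2505] [0.0014, 0.0012, 0.0004] rows 2.8
```

Request:
{"method": "play_rows", "body": {
  "motion": [
    [[-0.08,0,0.08],[0.001,0.001,0]],
    [[-0.16,0,0.16],[0.001,0.001,0]],
    [[-0.25,0,0.24],[0.001,0.001,0]],
    [[-0.25,0,0.24],[0.001,0.001,0]],
    [[-0.243,0.03,0.248],[0.001,0.001,0]],
    [[-0.241,0.055,0.25],[0.001,0.001,0]],
    [[-0.241,0.055,0.25],[0.001,0.001,0]]
  ]
}}

```text
t: 17.8
eef_pos: [0.4417, -0.0484, 0.0987]
tool_rot: [-0.295, 0.62, 0.671, 0.28]
contact_force: [0.1, -0.5, 0.3]
gripper_width: 0.002
```

```bash
cat >> h.py <<'E'
def bpath(ps,**k):
    p,r=T(); j=jig(p); m=r.as_matrix()
    for f in ps:
        a=np.array(bar_tcp(f,r=150,tipz=114,**k)); d=w(*a)-p; print(f,a.round(0),(m.T@d/.4).round(3).tolist())
E
python3 - <<'E'
from h import *
st(); t=cam("top"); b=cv2.resize(t["pixels"][100:240,170:310],None,fx=4,fy=4,interpolation=cv2.INTER_CUBIC)
cv2.imwrite("pics/t16.png",cv2.cvtColor(b,cv2.COLOR_RGB2BGR))
bpath([1.83,1.75,1.65,1.55,1.45,1.35,1.25,1.15])
E
```

```text
t 17.8 jig [-144.5  216.1   98.7] zt [ 0.743 -0.005 -0.669] y.YJ -1.0 F [ 0.1 -0.5  0.3] gw 0.0 q [ 1.05  0.72 -0.75  1.96 -0.33  1.03  0.66]
1.83 [-152.  195.   96.] [-0.016, 0.055, -0.01]
1.75 [-157.  184.   96.] [-0.024, 0.084, -0.018]
1.65 [-161.  169.   96.] [-0.032, 0.121, -0.027]
1.55 [-164.  154.   96.] [-0.038, 0.16, -0.032]
1.45 [-166.  139.   96.] [-0.041, 0.196, -0.035]
1.35 [-166.  124.   96.] [-0.041, 0.233, -0.035]
1.25 [-165.  109.   96.] [-0.039, 0.27, -0.032]
1.15 [-162.   95.   96.] [-0.035, 0.307, -0.027]
```

View pics/t16.png

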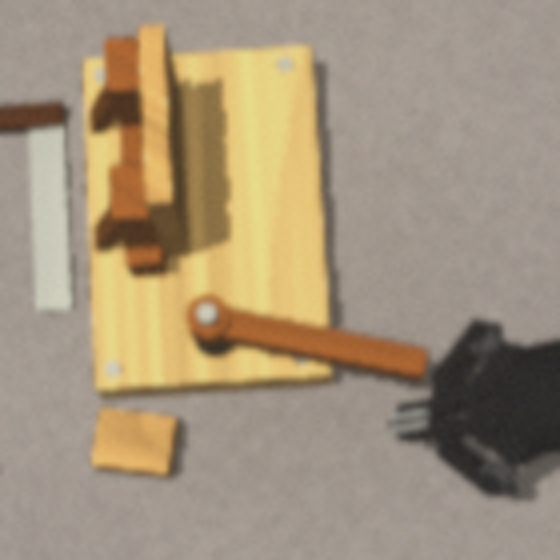

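```bash
python3 - <<'E'
from h import *
p,r=T(); m=r.as_matrix()
for n in("scene","top"):
    c=cam(n); P=cloud(c); J=jig(P); L=(P-p)@m*1000
    k=(J[...,2]>127)&(abs(L[...,1])<80)&(abs(L[...,0])<60)&(L[...,2]>-150)&(L[...,2]<0)
    l=L[k]; j=J[k]
    for lo,hi in((0,15),(15,30),(30,45),(45,60),(60,75)):
        s=(l[:,1]>lo)&(l[:,1]<hi)
        if s.sum()>3: print(n,lo,s.sum(),"axial max",np.percentile(l[s,2],98).round(0),"jig xmax",np.percentile(j[s,0],98).round(0),"zmin",np.percentile(j[s,2],2).round(0),"toolx",np.percentile(l[s,0],[2,98]).round(0))
E
```

```text
scene 0 26 axial max -33.0 jig xmax -161.0 zmin 129.0 toolx [-3. 20.]
scene 15 74 axial max -46.0 jig xmax -173.0 zmin 136.0 toolx [-10.  21.]
scene 30 72 axial max -79.0 jig xmax -194.0 zmin 161.0 toolx [-8. 14.]
scene 45 99 axial max -11.0 jig xmax -134.0 zmin 127.0 toolx [-8. 29.]
scene 60 51 axial max -2.0 jig xmax -121.0 zmin 127.0 toolx [-10.  38.]
top 0 151 axial max -38.0 jig xmax -167.0 zmin 130.0 toolx [-9. 21.]
top 15 88 axial max -71.0 jig xmax -191.0 zmin 146.0 toolx [-10.  21.]
top 30 112 axial max -49.0 jig xmax -182.0 zmin 130.0 toolx [-10.  15.]
top 45 91 axial max -2.0 jig xmax -121.0 zmin 127.0 toolx [-9. 38.]
top 60 16 axial max -2.0 jig xmax -120.0 zmin 127.0 toolx [ 9. 39.]
```

The knuckles sit at z≥146, clear above the bar. I sweep.

Request:
{"method": "play_rows", "body": {
  "motion": [
    [[-0.008,0.03,-0.005],[0,0,0]],
    [[-0.016,0.055,-0.01],[0,0,0]],
    [[-0.024,0.084,-0.018],[0,0,0]],
    [[-0.032,0.121,-0.027],[0,0,0]],
    [[-0.038,0.16,-0.032],[0,0,0]],
    [[-0.041,0.196,-0.035],[0,0,0]],
    [[-0.041,0.233,-0.035],[0,0,0]]
  ]
}}

```text
t: 18.65
eef_pos: [0.5344, -0.064, 0.0945]
tool_rot: [-0.297, 0.621, 0.67, 0.279]
contact_force: [-0.9, 0.5, -0.1]
gripper_width: -0.002
```

```bash
cat >> h.py <<'E'
def barang(t):
    J=jig(cloud(t)); g=t["pixels"].astype(int); br=(g[...,0]-g[...,2]>50)&(g[...,1]<130)
    d=J[...,:2]-[-34,131]; rr=np.hypot(d[...,0],d[...,1])
    m=(J[...,2]>110)&(J[...,2]<135)&(rr>30)&(rr<170)&br&(J[...,0]<-15); q=d[m]; mm=q.mean(0)
    print("bar N",len(q),"ang",np.arctan2(-mm[0],-mm[1]).round(3))
E
python3 - <<'E'
from h import *
st(); t=cam("top"); b=cv2.resize(t["pixels"][100:240,170:310],None,fx=4,fy=4,interpolation=cv2.INTER_CUBIC)
cv2.imwrite("pics/t17.png",cv2.cvtColor(b,cv2.COLOR_RGB2BGR)); barang(t)
bpath([1.35,1.25,1.15,1.05,.95,.85,.75,.65])
E
```

```text
t 18.65 jig [-166.9  124.8   94.5] zt [ 0.744 -0.003 -0.669] y.YJ -1.0 F [-0.9  0.5 -0.1] gw -0.0 q [ 0.93  0.82 -0.71  1.74 -0.3   1.1   0.57]
bar N 342 ang 1.383
1.35 [-166.  124.   96.] [0.002, -0.005, -0.001]
1.25 [-165.  109.   96.] [0.004, 0.032, 0.001]
1.15 [-162.   95.   96.] [0.009, 0.069, 0.007]
1.05 [-158.   80.   96.] [0.016, 0.106, 0.015]
0.95 [-152.   66.   96.] [0.025, 0.141, 0.026]
0.85 [-144.   52.   96.] [0.038, 0.175, 0.04]
0.75 [-135.   39.   96.] [0.052, 0.208, 0.057]
0.65 [-125.   27.   96.] [0.069, 0.238, 0.076]
```

View pics/t17.png

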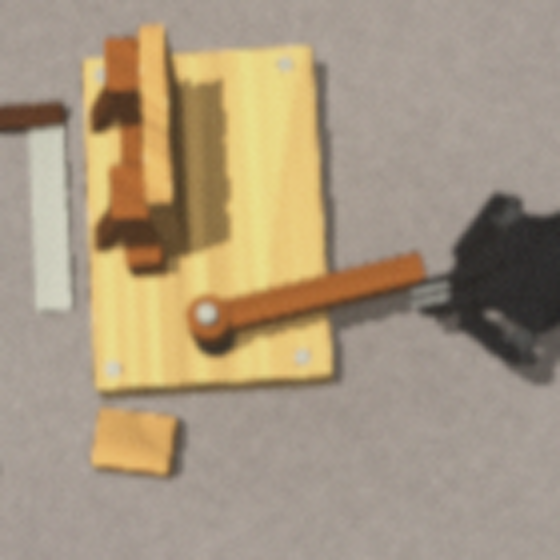

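The bar is moving, but the contact at (415,290) is close to its end. I shift to a smaller radius.

```bash
python3 - <<'E'
from h import *
p,r=T(); m=r.as_matrix()
for f in [1.38,1.3,1.2,1.1,1.0,.9,.8,.7]:
    a=np.array(bar_tcp(f,r=125,tipz=113)); print(f,a.round(0),(m.T@(w(*a)-p)/.4).round(3).tolist())
E
```

```text
1.38 [-142.  133.   95.] [0.041, -0.028, 0.046]
1.3 [-142.  124.   95.] [0.041, -0.003, 0.046]
1.2 [-140.  111.   95.] [0.043, 0.028, 0.049]
1.1 [-138.   99.   95.] [0.047, 0.059, 0.054]
1.0 [-134.   86.   95.] [0.054, 0.09, 0.061]
0.9 [-129.   74.   95.] [0.062, 0.12, 0.071]
0.8 [-122.   63.   95.] [0.073, 0.148, 0.083]
0.7 [-114.   52.   95.] [0.086, 0.175, 0.098]
```

Request:
{"method": "play_rows", "body": {
  "motion": [
    [[0.01,-0.025,0.01],[0,0,0]],
    [[0.041,-0.028,0.046],[0,0,0]],
    [[0.041,-0.01,0.046],[0,0,0]],
    [[0.043,0.028,0.049],[0,0,0]],
    [[0.047,0.059,0.054],[0,0,0]],
    [[0.054,0.09,0.061],[0,0,0]],
    [[0.062,0.12,0.071],[0,0,0]],
    [[0.073,0.148,0.083],[0,0,0]]
  ]
}}

```text
t: 19.5
eef_pos: [0.5936, -0.0145, 0.0949]
tool_rot: [-0.296, 0.621, 0.67, 0.28]
contact_force: [-1.2, 0.1, -1.0]
gripper_width: 0.004
```

```bash
python3 - <<'E'
from h import *
st(); t=cam("top"); b=cv2.resize(t["pixels"][100:240,170:310],None,fx=4,fy=4,interpolation=cv2.INTER_CUBIC)
cv2.imwrite("pics/t18.png",cv2.cvtColor(b,cv2.COLOR_RGB2BGR)); barang(t)
p,r=T(); m=r.as_matrix()
for f in [.8,.7,.6,.5,.4,.3,.2,.1,.05,0]:
    a=np.array(bar_tcp(f,r=125,tipz=113)); print(f,a.round(0),(m.T@(w(*a)-p)/.4).round(3).tolist())
E
```

```text
t 19.5 jig [-121.8   62.2   94.9] zt [ 0.744 -0.005 -0.669] y.YJ -1.0 F [-1.2  0.1 -1. ] gw 0.0 q [ 0.82  0.85 -0.72  1.67 -0.32  1.06  0.49]
bar N 330 ang 0.863
0.8 [-122.   63.   95.] [-0.005, -0.006, -0.003]
0.7 [-114.   52.   95.] [0.008, 0.021, 0.011]
0.6 [-105.   42.   95.] [0.023, 0.046, 0.028]
0.5 [-95.  33.  95.] [0.039, 0.069, 0.047]
0.4 [-84.  25.  95.] [0.058, 0.089, 0.068]
0.3 [-72.  18.  95.] [0.077, 0.106, 0.09]
0.2 [-60.  13.  95.] [0.099, 0.12, 0.114]
0.1 [-46.   9.  95.] [0.121, 0.13, 0.139]
0.05 [-39.   7.  95.] [0.132, 0.134, 0.151]
0 [-32.   6.  95.] [0.144, 0.137, 0.164]
```

View pics/t18.png

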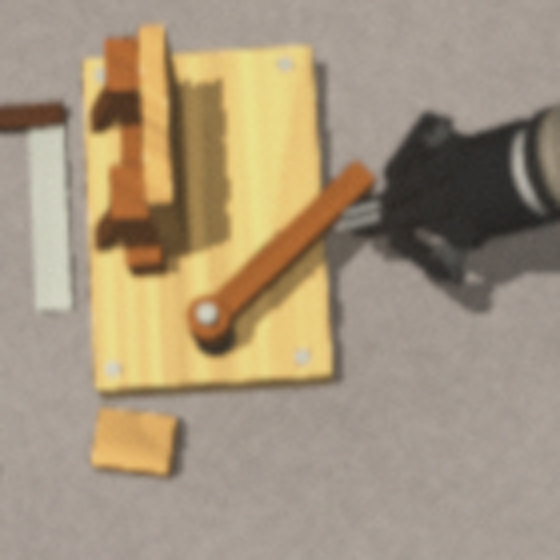

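Request:
{"method": "play_rows", "body": {
  "motion": [
    [[0.008,0.021,0.011],[0,0,0]],
    [[0.023,0.046,0.028],[0,0,0]],
    [[0.039,0.069,0.047],[0,0,0]],
    [[0.058,0.089,0.068],[0,0,0]],
    [[0.077,0.106,0.09],[0,0,0]],
    [[0.099,0.12,0.114],[0,0,0]],
    [[0.099,0.12,0.114],[0,0,0]]
  ]
}}

```text
t: 20.25
eef_pos: [0.6386, 0.0549, 0.096]
tool_rot: [-0.296, 0.618, 0.671, 0.281]
contact_force: [-0.4, 0.4, 0.1]
gripper_width: -0.004
```

```bash
python3 - <<'E'
from h import *
st(); t=cam("top"); b=cv2.resize(t["pixels"][100:240,170:310],None,fx=4,fy=4,interpolation=cv2.INTER_CUBIC)
cv2.imwrite("pics/t19.png",cv2.cvtColor(b,cv2.COLOR_RGB2BGR)); barang(t); upright(t,cam("scene"))
p,r=T(); m=r.as_matrix()
for f in [.2,.15,.1,.05,0]:
    a=np.array(bar_tcp(f,r=125,tipz=113)); print(f,a.round(0),(m.T@(w(*a)-p)/.4).round(3).tolist())
E
```

```text
t 20.25 jig [-55.9  12.2  96. ] zt [ 0.745 -0.004 -0.667] y.YJ -1.0 F [-0.4  0.4  0.1] gw -0.0 q [ 0.7   0.88 -0.73  1.62 -0.34  1.01  0.42]
bar N 327 ang 0.194
top edge N 290 c [-8.5  1. ] size [128.2  18.3] ang 89.5 z 214.0
front face N 1164 foot x -17.1 lean fwd deg 0.2 yaw deg 0.0 res 0.8
0.2 [-60.  13.  95.] [-0.002, -0.001, -0.001]
0.15 [-53.  10.  95.] [0.009, 0.005, 0.011]
0.1 [-46.   9.  95.] [0.021, 0.01, 0.024]
0.05 [-39.   7.  95.] [0.032, 0.014, 0.037]
0 [-32.   6.  95.] [0.044, 0.016, 0.05]
```

View pics/t19.png

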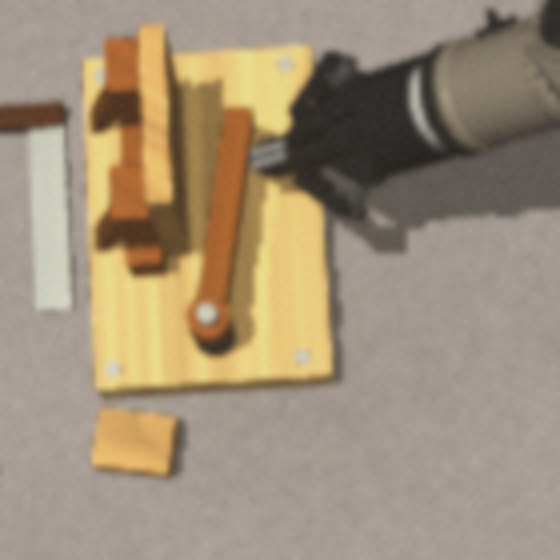

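The bar is at 0.19 rad and the panel is undisturbed. I finish gently.

Request:
{"method": "play_rows", "body": {
  "motion": [
    [[0.009,0.005,0.011],[0,0,0]],
    [[0.015,0.008,0.018],[0,0,0]],
    [[0.021,0.01,0.024],[0,0,0]],
    [[0.027,0.012,0.031],[0,0,0]],
    [[0.033,0.014,0.038],[0,0,0]],
    [[0.033,0.014,0.038],[0,0,0]]
  ]
}}

```text
t: 20.95
eef_pos: [0.6425, 0.0733, 0.0952]
tool_rot: [-0.296, 0.619, 0.671, 0.28]
contact_force: [0.4, -0.1, 0.2]
gripper_width: 0.0
```

```bash
python3 - <<'E'
from h import *
st(); t=cam("top"); barang(t); upright(t,cam("scene"))
p,r=T(); m=r.as_matrix()
for f in [.05,0.02,0]:
    a=np.array(bar_tcp(f,r=125,tipz=113)); print(f,a.round(0),(m.T@(w(*a)-p)/.4).round(3).tolist())
E
```

```text
t 20.95 jig [-37.7   7.   95.2] zt [ 0.745 -0.005 -0.667] y.YJ -1.0 F [ 0.4 -0.1  0.2] gw 0.0 q [ 0.67  0.88 -0.73  1.62 -0.34  0.98  0.4 ]
bar N 316 ang 0.059
top edge N 291 c [-8.8  0.2] size [127.3  18.4] ang 89.7 z 213.5
front face N 1016 foot x -17.6 lean fwd deg 0.4 yaw deg 0.0 res 0.75
0.05 [-39.   7.  95.] [-0.002, -0.0, -0.002]
0.02 [-35.   6.  95.] [0.005, 0.002, 0.006]
0 [-32.   6.  95.] [0.009, 0.003, 0.011]
```

Request:
{"method": "play_rows", "body": {
  "motion": [
    [[0.004,0.001,0.005],[0,0,0]],
    [[0.008,0.002,0.009],[0,0,0]],
    [[0.012,0.003,0.013],[0,0,0]],
    [[0.012,0.003,0.013],[0,0,0]]
  ]
}}

```text
t: 21.45
eef_pos: [0.6431, 0.0805, 0.0953]
tool_rot: [-0.296, 0.619, 0.671, 0.28]
contact_force: [-0.3, 0.2, -0.2]
gripper_width: 0.002
```

```bash
python3 - <<'E'
from h import *
st(); t=cam("top"); barang(t); rel(-150,6,160,48.2)
E
```

```text
t 21.45 jig [-30.7   5.9  95.3] zt [ 0.745 -0.004 -0.667] y.YJ -1.0 F [-0.3  0.2 -0.2] gw 0.0 q [ 0.66  0.88 -0.74  1.63 -0.34  0.97  0.39]
bar N 330 ang 0.004
move [-0.0787, 0.0005, -0.3297] [0.0007, 0.0002, 0.0014] rows 2.7
```

The bar is closed at 0.004 rad. I retreat.

Request:
{"method": "play_rows", "body": {
  "motion": [
    [[-0.02,0,-0.022],[0,0,0]],
    [[-0.06,0,-0.067],[0,0,0]],
    [[-0.12,0,-0.134],[0,0,0]],
    [[-0.12,0,-0.22],[0,0,0]],
    [[-0.08,0,-0.33],[0,0,0]],
    [[-0.08,0,-0.33],[0,0,0]],
    [[-0.08,0,-0.33],[0,0,0]]
  ]
}}

```text
t: 22.2
eef_pos: [0.6523, -0.0407, 0.1606]
tool_rot: [-0.295, 0.62, 0.671, 0.281]
contact_force: [-0.1, 0.8, -0.5]
gripper_width: 0.003
```

```bash
python3 - <<'E'
from h import *
st(); t=cam("top");s=cam("scene"); barang(t); upright(t,s)
save(t,"t20.png");cv2.imwrite("pics/s20.png",cv2.resize(cv2.cvtColor(s["pixels"][100:250,200:380],cv2.COLOR_RGB2BGR),None,fx=4,fy=4,interpolation=cv2.INTER_CUBIC))
E
```

```text
t 22.2 jig [-152.2    5.5  160.6] zt [ 0.744 -0.007 -0.668] y.YJ -1.0 F [-0.1  0.8 -0.5] gw 0.0 q [ 0.77  0.84 -0.71  1.47 -0.32  1.23  0.42]
bar N 330 ang 0.003
top edge N 290 c [-8.9 -0.3] size [130.3  17.9] ang 89.4 z 213.7
front face N 909 foot x -19.0 lean fwd deg 1.0 yaw deg -0.6 res 0.93
```

View pics/t20.png

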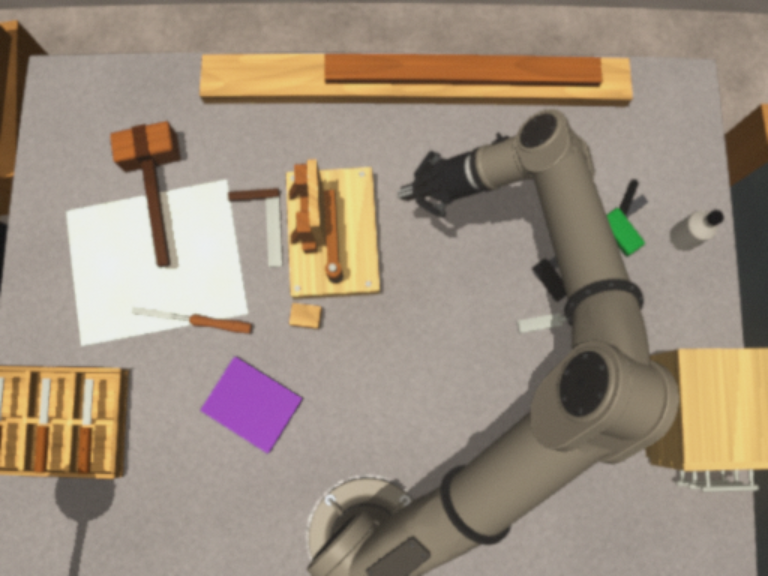

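View pics/s20.png

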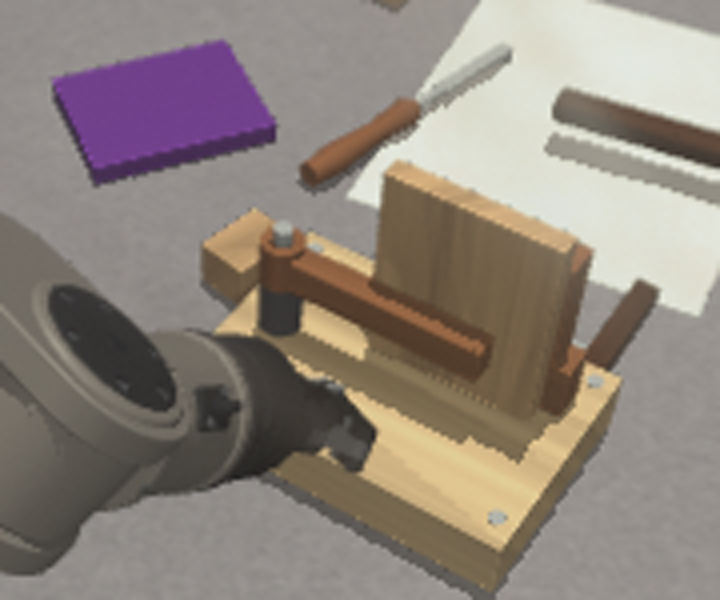

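The pictures show the panel upright behind the closed bar, at about (480,290). The gripper is clear and nothing else has moved. I hand in.

```bash
python3 - <<'E'
from station import bot
print(bot.hand_in())
E
```

```text
the job is handed in; nothing more can be done
None
```

I slid the panel square against the fence, tipped it upright on its fence-side edge, swung the bar closed in front of it and backed the gripper clear. I handed in at about t = 22 s; the hand-in gave no verdict.

**Last checks:**
- **Panel:** it stands upright with its foot at jig x ≈ -17 to -19 mm (target -18 mm). It leans 0 to 1° and is square to the fence within 0.6°. Its top edge is 214 mm above the bench (expected 215 mm).
- **Bar:** the closing angle is about 0.003 rad.
- **Forces:** the wrist force readings I took stayed below about 5 N.
- **Tools and offcut:** they look unmoved in the last top picture; a chisel and the bar clamp on the right were partly hidden by the arm. I did not measure any of them.

**What disagreed:**
- **Fingertip position:** the real fingertips sit about 27 mm (shut) to 40 mm (open) behind the reported TCP. My first push therefore passed above the panel without touching it. I measured the offset in the images and corrected for it.
- **Last panel fit:** with the bar closed in front, the fit to the panel's face shifted slightly (lean 1.0°, foot -19 mm). That is probably bar pixels in the fit, since the top edge had not moved.

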